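Set the length stop on the slotted strut rail

TASK

Set the sliding stop of the handle-cutting rail. Take the hammer-head bolt from the parts tray (not the hex bolt, which cannot catch; leave that standing in the tray), lower its head lengthways into the strut's slot at the scribed line, and turn it a quarter turn clockwise, seen from above, so that the head catches crosswise under both lips. Then lower the loose angle bracket over the upright stud so that its foot lies flat and square on the strut, upright leg towards the fixed stop and foot pointing away from it, and leave bolt and bracket standing there on the line.

Things in the scene. Friction and masses are not known exactly. Their poses are not given: they have to be found in the camera images.
- rail: Fixed plywood board 350 x 100 x 12 mm with a bright slotted strut along its middle (320 long, 41 wide, top 33 mm above the bench), ends capped. Origin: centre of the board's underside; x along the slot, z up. A fixed angle bracket, like the loose one, is bolted on at the -x end: leg's working face at x = -95 mm, foot towards -x, leg's top at z = 88 mm.
- line (a point): Middle of the slot at the scribed line (thin dark line across both lips, the strut's sides and the board), level with the strut's top, 85 mm from the rail's origin along its +x; axes as the rail's. The bolt belongs here. Slot 22 mm wide, lips rounded, their lower edges 6 mm below this point; the channel under them is 36 mm wide, its floor 18.5 mm below this point.
- tbolt_mid (a point): Centre, 35 mm up, of the loose hammer-head bolt (70 mm tall, 0.09 kg) standing on its head in the parts tray (black, 75 x 130, floor 2 mm thick, walls 16 mm high). x along the head's length, z up the stud. Stud 10 mm diameter; its top 26 mm have two milled flats, 8 mm apart, facing +y and -y: grip there, closing along y. A half turn about z changes nothing.
- tbolt_foot (a point): The same bolt, same axes: centre of the underside of its head. Head: steel, 33 mm long (x), 19 wide (y), 10 thick. Two opposite corners are rounded, so in the channel it turns only clockwise seen from above, and its square corners stop it a little past the quarter turn. Resting on the channel floor this point is 14.5 mm above the bench.
- hexbolt_mid (a point): Centre, 35 mm up, of a plain hex-head bolt (10 mm diameter, 70 mm tall, head 17 mm across) standing on its head in the same tray, 60 to 72 mm from the hammer-head bolt. Not needed; it must not be knocked over or taken out.
- stop_grip (a point): In the upright leg of the loose angle bracket (bright steel, 40 mm wide, 5 thick, 0.17 kg, standing on its foot on the bench): mid-width, mid-thickness, 40 mm above the foot's underside, 15 mm below the leg's top. x along the foot from leg to free end, y across the width, z up. Foot 60 mm long from the leg's -x face. Grip the leg across its width (y) or thickness (x).
- stop_hole (a point): Centre, at the underside of the foot, of the bracket's 14 mm bolt hole: 35.5 mm in +x from stop_grip and 40 mm below it, with 28 mm between the leg's inner face and a stud in the hole. Same axes.
Things that resemble listed ones, but are neither listed nor needed, are in the scene too. Leave any green or purple look-alike of the part that bears tbolt_mid alone. There is more than one size of the part that bears stop_grip; the job needs the largest.

How it is judged:
By the outcome, as a careful person would: the job done as asked, in the order asked, and still so for the second after the job is handed in, with the robot touching nothing.
It also fails if it takes over 69 s, if anything falls off the work surface, if the arm or the gripper's body presses on something with over 40 N, if the wrist force passes 120 N, or if a joint passes its speed limit or range.

ROBOT

A 7-joint arm with a two-finger parallel gripper is mounted at the origin on a cart in front of the work surface, level with it; the furniture and walls round the work are solid. World frame = base frame: x ahead of the robot, y to its left, z up, the work surface at z = 0. Lengths are in m, angles in degrees, forces in N, time in s.
With the tool pointing down it reaches from about 0.425 to 0.95 m from the base axis. Payload 4.7 kg.
Tool frame: the origin (TCP) lies midway between the tips of the shut fingers; the grasp point (between the pads) lies 19 mm behind it; z points along the fingers, y is the direction in which the jaws open and shut (so a half turn about z gives the same grasp; the last joint's range is limited). The gripper opens to 85 mm and grips with 20 to 120 N. Pads are 22 mm wide; open, the fingers measure 114 mm over their backs; the gripper's body (76 mm by 85 mm) begins 54 mm behind the grasp point. The pads swing forward as they close: fully open they stand 13 mm farther back than shut.
Start: joints at [-70.869, 26.849, -2.785, 87.806, 1.381, 65.374, -4.715], TCP at [0.24, 0.631, 0.197] pointing down, gripper open.
Joint ranges: [-148.3, 148.3], [-19.14, 114.17], [-79.39, 73.82], [5.75, 140.21], [-59.74, 239.74], [12.07, 113.84], [-152.46, 152.46]. Speed limits (degrees/s): [147.25, 147.25, 180, 180, 180, 180, 180].

INTERFACE

Orientations are given as [roll, pitch, yaw] about the fixed x, y, z axes, in that order (R = Rz(yaw) Ry(pitch) Rx(roll)).
In Python, from workcell import bot gives the robot as it stands.
- The arm moves only by the tool play_rows, never from a script. Its argument "rows" is a list of rows, each an object of numbers: "grip": the closure, from 0 (fully open) to 1 (shut); "tx", "ty", "tz": the shift along the tool's x, y, z scaled (see below); "roll": the turn about the tool's z scaled (see below). A call has 1 to 20 rows; each row is the pose to reach, as a shift and turn from the pose commanded when the call began, along the tool's axes at that moment; what a row does not reach only later rows make up. The controller multiplies each number of a shift by 100 mm and each number of a turn by 1.5 rad. A row lasts 1/12 s, in which the tool goes at most 41.7 mm and 7.16 degrees, less where a joint would pass 70% of its speed; a pose out of reach is approached as far as the arm can. A call with a number of a shift or a turn outside -1 to 1 is refused whole. A call with a gripper value outside its range is refused whole. The fingers move at their own pace and stop on an object; "squeeze" is the grip in N (left out, the last holds). Time passes only in rows, so rows that repeat a pose let the fingers close. It gives the time, the measured TCP pose, the force and the opening at its end, in the units of the state.
- bot.read_state(): the state, without advancing time (a new reading comes with each control period).
- bot.snapshot(name): name is "side" or "top"; returns (picture, depth): 384x512x3 uint8, red, green, blue; 384x512 float32, m along the optical axis (not along the pixel's ray), 0 where there is no reading.
- bot.calibration(name): a dict with "camera_matrix" (3x3 intrinsics, pixels), "world_to_cam" (4x4, takes a point from world to camera coordinates). Camera axes: x right, y up, looking along -z (the intrinsics and any distortion apply to the point x, -y, -z); pixel columns grow to the right and rows downward; lengths in m; the calibration is good to about 2 mm. A picture is of the moment at which its call begins. calibration takes no time and is no camera call.
- bot.finish_job(): hands the job in, once; it reports no verdict.
Trained networks look in the newest picture that a camera, given by its name, has taken for a name from the list of things; names that differ only in an ending like _2 or _b are one class to them, and where a whole thing is asked for, a point or a joint stands for the part that bears it (a point fixed in the world has none). Each returns a list of dicts, best first, with "conf" (0 to 1); they miss things now and then, are a little off and sometimes report something else, mostly with a low value. They report only what shows in the picture. A call takes as long as a camera call. They do not tell look-alikes from the thing itself.
- bot.recognise(camera, thing): "at" ([column, row] in pixels, amid what is visible of it).
The state is a dict: "time": time; "joint_positions": joint angles; "qvel": joint speeds; "tau": joint torques, N m; "position": TCP position; "orientation": TCP orientation; "wrist_force": force on the tool from outside, world axes, zero at the start; "ft_torque": the same for the moment, N m; "gripper_width": finger opening in m.
Only numpy, scipy, OpenCV 4.12 (cv2) and the standard library are available. Lean on these libraries where they do the work, as an engineer would, in place of code of your own. Each camera call takes 0.05 s, during which the arm holds its last target.

## Working session

There is one attempt and no reset: what is moved stays moved. The work goes in short steps, Python scripts to look and compute and a tool call to move; the robot and the scene stay as the last step left them, time stands still between calls to the robot, and variables do not carry over. Pictures are saved under pics/ and viewed, and the job is handed in when it is done.

Besides the shell and the picture viewer there is one more tool, called after "Request:" as name([rows], argument=value, ...), one row to a line, values as JSON. play_rows: Moves the arm, as the interface text tells. Its arguments: {"type":"object","properties":{"rows":{"type":"array"},"squeeze":{"type":"number"}},"required":["rows"]}

```bash
mkdir -p pics; ls; python3 - <<'E'
from workcell import bot
import cv2,numpy as np
for n in ("top","side"):
    p,d=bot.snapshot(n); np.savez(f"{n}0.npz",p=p,d=d)
    cv2.imwrite(f"pics/{n}0.png",cv2.resize(p[:,:,::-1],(800,600),interpolation=cv2.INTER_CUBIC))
    c=bot.calibration(n); print(n,{k:np.round(np.array(v),4).tolist() if not isinstance(v,str) else v for k,v in c.items()})
    for t in ("rail","line","tbolt_mid","tbolt_foot","hexbolt_mid","stop_grip","stop_hole"):
        try: print(t,[(np.round(r["at"],1).tolist(),round(r["conf"],2)) for r in bot.recognise(n,t)])
        except Exception as e: print(t,e)
print(bot.read_state())
E
```

```text
pics
top {'camera_matrix': [[403.6871, 0.0, 255.7417], [0.0, 403.6871, 187.0011], [0.0, 0.0, 1.0]], 'world_to_cam': [[0.0025, -1.0, -0.0047, -0.325], [0.9925, 0.0019, 0.122, -0.4574], [-0.122, -0.005, 0.9925, -1.0327], [0.0, 0.0, 0.0, 1.0]]}
rail [([280.0, 129.0], 0.91)]
line [([283.2, 128.6], 0.6)]
tbolt_mid [([240.6, 175.5], 0.61), ([207.0, 245.4], 0.58)]
tbolt_foot [([184.4, 194.1], 0.46), ([244.9, 174.3], 0.44)]
hexbolt_mid [([159.5, 200.8], 0.4)]
stop_grip [([238.9, 213.2], 0.7), ([364.0, 239.1], 0.69)]
stop_hole [([241.2, 213.8], 0.68), ([363.3, 245.4], 0.47)]
side {'camera_matrix': [[486.7087, 0.0, 255.7658], [0.0, 486.7087, 192.5567], [0.0, 0.0, 1.0]], 'world_to_cam': [[-1.0, 0.003, 0.0088, 0.4667], [0.0045, -0.6732, 0.7395, -0.2652], [0.0081, 0.7395, 0.6731, -0.9691], [0.0, 0.0, 0.0, 1.0]]}
rail [([193.3, 195.8], 0.8)]
line [([195.2, 198.0], 0.63)]
tbolt_mid [([269.7, 263.5], 0.72), ([326.1, 246.5], 0.65)]
tbolt_foot [([324.3, 246.3], 0.69), ([266.9, 269.3], 0.5), ([241.3, 215.8], 0.5)]
hexbolt_mid [([277.9, 284.6], 0.55)]
stop_grip [([287.8, 217.1], 0.73), ([301.9, 142.0], 0.67), ([248.0, 191.1], 0.5)]
stop_hole [([282.3, 216.3], 0.83), ([250.3, 187.5], 0.7)]
{'time': 0.8, 'joint_positions': array([-70.8700557 ,  26.84815188,  -2.78501849,  87.80612216,
         1.38285721,  65.37597492,  -4.71542271]), 'qvel': array([ 0.04997097,  0.03525518, -0.05554547, -0.02209536,  0.05151577,
       -0.05615777,  0.0841421 ]), 'tau': array([ 7.34486503e-05, -5.10084808e+01, -4.66125319e-02, -2.38003439e+01,
        1.07900458e-02,  8.08954446e-04,  1.59293815e-06]), 'position': array([0.23950632, 0.63108954, 0.19724003]), 'orientation': array([ 1.79996684e+02, -5.56460941e-04,  1.59216047e+02]), 'wrist_force': array([-0.35955835,  0.75979844, -0.21694278]), 'ft_torque': array([-0.03069558,  0.00521184,  0.00120325]), 'gripper_width': 0.0854014350144886}
```

View pics/top0.png

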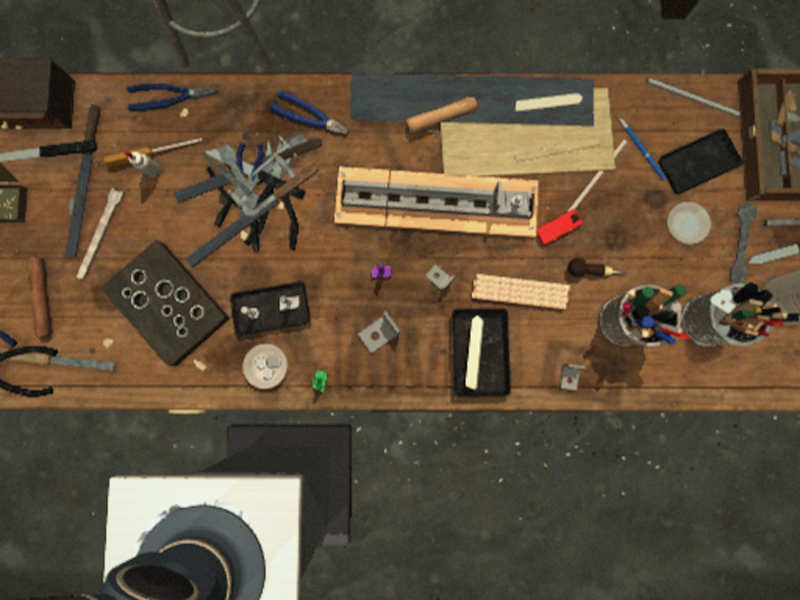

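View pics/side0.png

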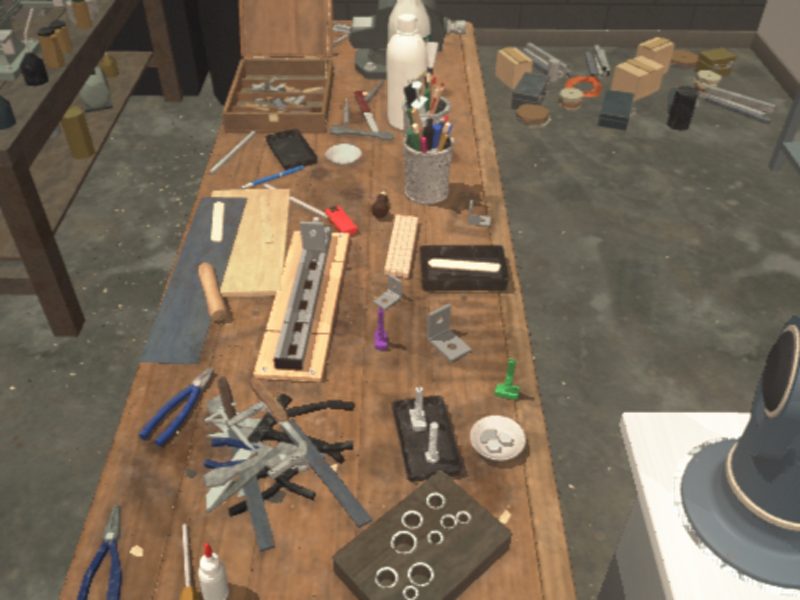

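```bash
cat > h.py <<'E'
from workcell import bot
import numpy as np,cv2
def load(n,i): 
    z=np.load(f"{n}{i}.npz"); return z["p"],z["d"]
def cloud(n,d):
    c=bot.calibration(n);K=np.array(c["camera_matrix"]);T=np.array(c["world_to_cam"])
    v,u=np.mgrid[0:d.shape[0],0:d.shape[1]]
    P=np.stack([(u-K[0,2])/K[0,0]*d,-(v-K[1,2])/K[1,1]*d,-d,np.ones_like(d)],-1)
    W=P@np.linalg.inv(T).T
    return W[...,:3]
def proj(n,X):
    c=bot.calibration(n);K=np.array(c["camera_matrix"]);T=np.array(c["world_to_cam"])
    q=T[:3,:3]@np.asarray(X)+T[:3,3]; return np.array([K[0,0]*q[0]/-q[2]+K[0,2],K[1,1]*-q[1]/-q[2]+K[1,2]])
def snap(n,i):
    p,d=bot.snapshot(n); np.savez(f"{n}{i}.npz",p=p,d=d); return p,d
def crop(n,i,u0,v0,u1,v1,f,name):
    p,_=load(n,i); cv2.imwrite(f"pics/{name}.png",cv2.resize(p[v0:v1,u0:u1,::-1],None,fx=f,fy=f,interpolation=cv2.INTER_CUBIC))
E
python3 - <<'E'
from h import *
crop("top",0,135,160,265,260,6,"c1"); crop("side",0,235,180,335,310,4.6,"c2"); crop("top",0,205,100,350,155,5.5,"c3")
for n in("top","side"):
    p,d=load(n,0);W=cloud(n,d)
    print(n,(d>0).mean())
W=cloud("top",load("top",0)[1])
m=lambda c:W[c[1],c[0]].round(4)
print("tbl",m((190,220)),m((300,210)),m((250,250)))
# bolt tops in tray
for n in ("top","side"):
    W=cloud(n,load(n,0)[1])
    s=(W[...,2]>.045)&(W[...,2]<.1)&(W[...,0]>.35)&(W[...,0]<.62)&(W[...,1]>-.45)&(W[...,1]<-.0)
    k,l,st,ce=cv2.connectedComponentsWithStats(s.astype(np.uint8))
    for i in range(1,k):
        w=W[l==i]; print(n,i,st[i].tolist(),w.mean(0).round(4),w.min(0).round(3),w.max(0).round(3))
E
```

```text
top 0.9960988362630209
side 0.9809926350911459
tbl [ 0.3725 -0.1482 -0.0026] [ 0.3996 -0.442   0.0027] [ 0.2937 -0.3091 -0.0009]
top 1 [241, 169, 5, 5, 18] [ 0.4944 -0.2914  0.0653] [ 0.491 -0.296  0.047] [ 0.499 -0.287  0.074]
top 2 [179, 190, 6, 5, 20] [ 0.4402 -0.1357  0.0661] [ 0.437 -0.139  0.046] [ 0.445 -0.131  0.076]
top 3 [154, 197, 6, 5, 22] [ 0.4227 -0.0744  0.0667] [ 0.418 -0.078  0.051] [ 0.427 -0.068  0.076]
top 4 [245, 200, 11, 14, 34] [ 0.4055 -0.3094  0.0541] [ 0.389 -0.322  0.046] [ 0.422 -0.297  0.059]
side 1 [274, 194, 14, 11, 68] [ 0.4074 -0.3102  0.0528] [ 0.391 -0.324  0.045] [ 0.423 -0.297  0.059]
side 2 [242, 197, 4, 12, 34] [ 0.4961 -0.2907  0.0606] [ 0.492 -0.298  0.045] [ 0.499 -0.287  0.072]
side 3 [265, 247, 5, 13, 47] [ 0.4424 -0.134   0.0619] [ 0.439 -0.143  0.045] [ 0.447 -0.131  0.076]
side 4 [275, 270, 5, 13, 58] [ 0.4245 -0.0738  0.0629] [ 0.42  -0.084  0.046] [ 0.429 -0.07   0.074]
```

View pics/c1.png

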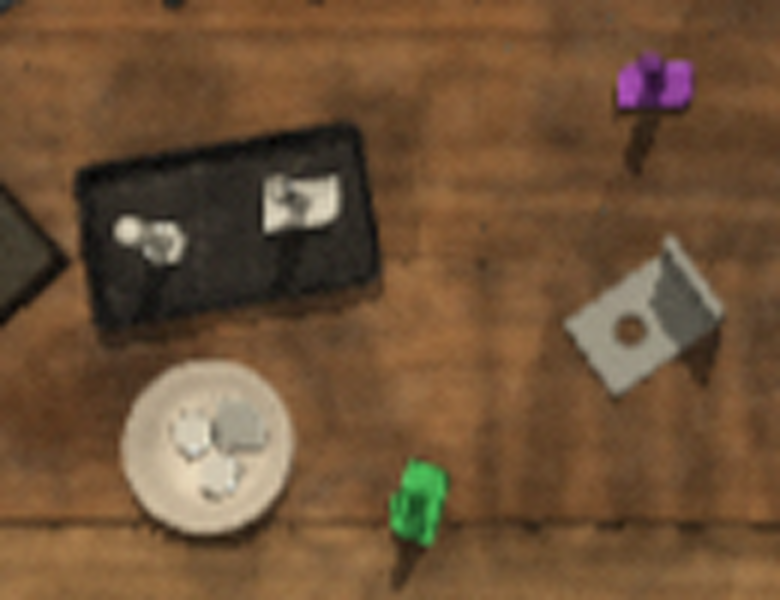

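View pics/c2.png

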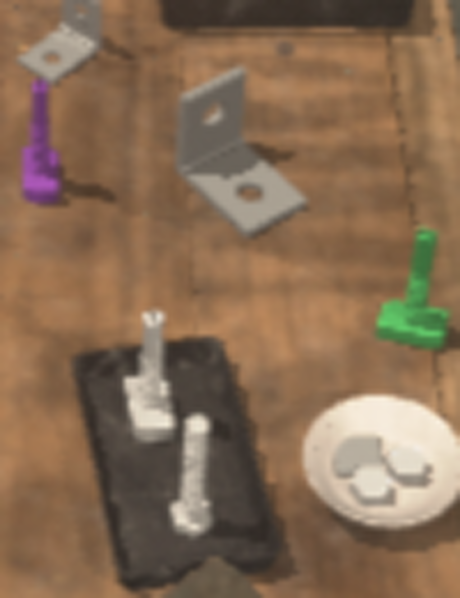

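View pics/c3.png

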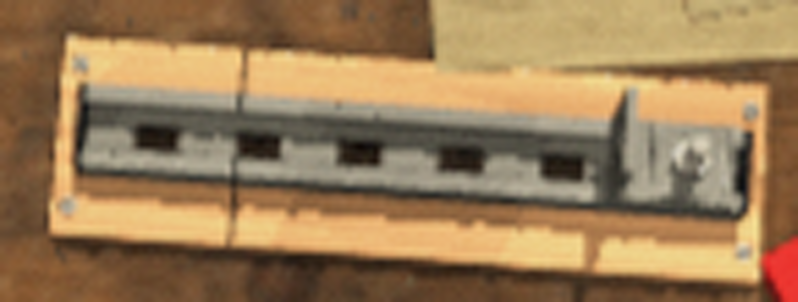

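```bash
python3 - <<'E'
from h import *
for n in ("top","side"):
    p,d=load(n,0);W=cloud(n,d);x,y,z=W[...,0],W[...,1],W[...,2]
    print(n,"table z med",np.median(z[(abs(z)<.01)&(x>.3)&(x<.65)&(y<0)&(y>-.6)]))
    hsv=cv2.cvtColor(p,cv2.COLOR_RGB2HSV)
    def rect(m,name):
        k,l,st,_=cv2.connectedComponentsWithStats(m.astype(np.uint8)); i=1+st[1:,4].argmax(); m=l==i
        w=W[m]; (c,s,a)=cv2.minAreaRect((w[:,:2]*1000).astype(np.float32)); print(n,name,m.sum(),np.round(c,1),np.round(s,1),round(a,2),"z",np.median(w[:,2]).round(4)); return m
    reg=(x>.48)&(x<.72)&(y<-.1)&(y>-.7)
    b=reg&(z>.007)&(z<.06)
    rect(b,"board+strut z>7mm")
    rect(reg&(z>.026)&(z<.04),"strut top")
    t=(x>.41)&(x<.47)&(y>-.17)&(y<-.105)
    v=hsv[...,2]
    rect(t&(v>120)&(z>.006)&(z<.018),"bolt head")
    t=(x>.35)&(x<.52)&(y>-.2)&(y<-.02)
    rect(t&(v<80)&(z>.006)&(z<.03),"tray")
    t=(x>.34)&(x<.46)&(y>-.36)&(y<-.25)
    rect(t&(z>.02)&(z<.06),"leg"); rect(t&(z>.002)&(hsv[...,1]<80)&(v>70)&(z<.06),"bracket"); rect(t&(z>.001)&(z<.008)&(hsv[...,1]<80)&(v>70),"foot")
E
```

```text
top table z med 0.00016360717269425784
top board+strut z>7mm 6860 [ 631.9 -455. ] [489.7 176.2] 89.99 z 0.0131
top strut top 995 [ 619.1 -386.3] [327.5  43.1] 85.79 z 0.0327
top bolt head 54 [ 441.3 -134.2] [17.9 31.6] 7.67 z 0.0116
top tray 249 [ 431.5 -102.9] [ 75.3 129.6] 10.16 z 0.0132
top leg 37 [ 405.7 -309.4] [39.7  4.9] 35.75 z 0.0541
top bracket 299 [ 391.1 -288. ] [40.8 61.2] 34.11 z 0.0052
top foot 253 [ 389.  -284.7] [41.3 53.9] 35.74 z 0.0046
side table z med 0.0011251664835068564
side board+strut z>7mm 5147 [ 633.1 -454.7] [490.3 173.7] 89.98 z 0.0141
side strut top 1147 [ 629.5 -134.6] [ 86.2 193.2] 81.91 z 0.0327
side bolt head 90 [ 442.1 -135.5] [20.3 33.5] 2.82 z 0.0128
side tray 196 [ 408.4 -109.7] [ 26.  131.4] 10.79 z 0.0126
side leg 172 [ 407.7 -311. ] [43.7  9. ] 37.31 z 0.0411
side bracket 504 [ 396.4 -297.4] [44.6 83.6] 38.63 z 0.0076
side foot 280 [ 388.8 -288.2] [44.5 62.8] 33.52 z 0.0055
```

```bash
python3 - <<'E'
from h import *
crop("side",0,160,130,235,250,5,"c4")
crop("top",0,170,180,200,205,20,"c5")
crop("top",0,220,190,262,232,14,"c6")
E
cat >> h.py <<'E'
def warp(n,img,O,az,z,hx,hy,s):
    """rectified view in frame at O(x,y), x axis azimuth az deg, plane z; s px/m; col=+x, row down=-y"""
    a=np.deg2rad(az);ex=np.array([np.cos(a),np.sin(a)]);ey=np.array([-ex[1],ex[0]])
    src=[];dst=[]
    for i,j in((-1,-1),(1,-1),(1,1),(-1,1)):
        q=np.array(O)+i*hx*ex+j*hy*ey; src.append(proj(n,[q[0],q[1],z])); dst.append([(i+1)*hx*s,(1-j)*hy*s])
    H=cv2.getPerspectiveTransform(np.float32(src),np.float32(dst))
    return cv2.warpPerspective(img,H,(int(2*hx*s),int(2*hy*s)),flags=cv2.INTER_CUBIC)
E
python3 - <<'E'
from h import *
for n in("top","side"):
    p,_=load(n,0)
    ims=[]
    for z in(.012,.033):
        w=warp(n,p,(.6191,-.3863),85.8,z,.19,.06,2000); 
        for k in range(0,760,20): w[::10,k]=(255,0,0) if k%100==80 else w[::10,k]
        ims.append(w)
    cv2.imwrite(f"pics/w_{n}.png",np.vstack(ims)[:,:,::-1])
E
```

```text
(no output)
```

View pics/w_top.png

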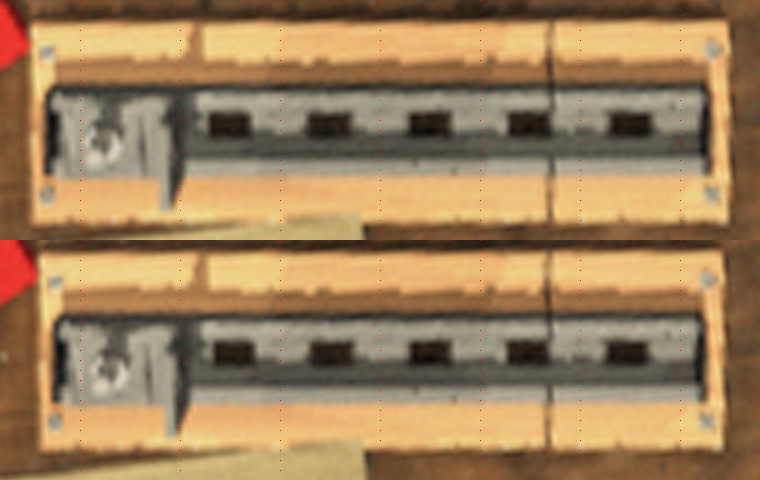

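View pics/w_side.png

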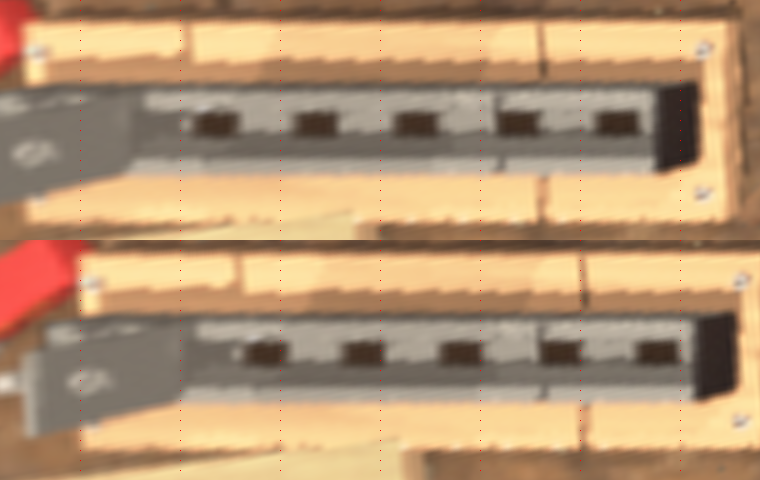

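```bash
python3 - <<'E'
from h import *
out=[]
for n in("top","side"):
    p,_=load(n,0)
    out.append(warp(n,p,(.4413,-.1347),95,.012,.04,.04,5000))
    out.append(warp(n,p,(.4413,-.1347),95,.072,.04,.04,5000))
o=np.vstack([np.hstack(out[:2]),np.hstack(out[2:])])
cv2.imwrite("pics/b.png",cv2.resize(o[:,:,::-1],(600,600)))
# angle by contour of bright head in warped
for n,i in(("top",0),("side",2)):
    g=cv2.cvtColor(out[i],cv2.COLOR_RGB2GRAY); m=(g>120).astype(np.uint8)
    k,l,st,_=cv2.connectedComponentsWithStats(m); j=1+st[1:,4].argmax(); ys,xs=np.where(l==j)
    print(n,cv2.minAreaRect(np.float32(np.c_[xs,ys])))
E
```

```text
top ((197.4945526123047, 204.33013916015625), (165.9748992919922, 118.89654541015625), 3.8785247802734375)
side ((149.4906005859375, 203.3566436767578), (109.1602783203125, 298.9653625488281), 89.53038024902344)
```

View pics/b.png

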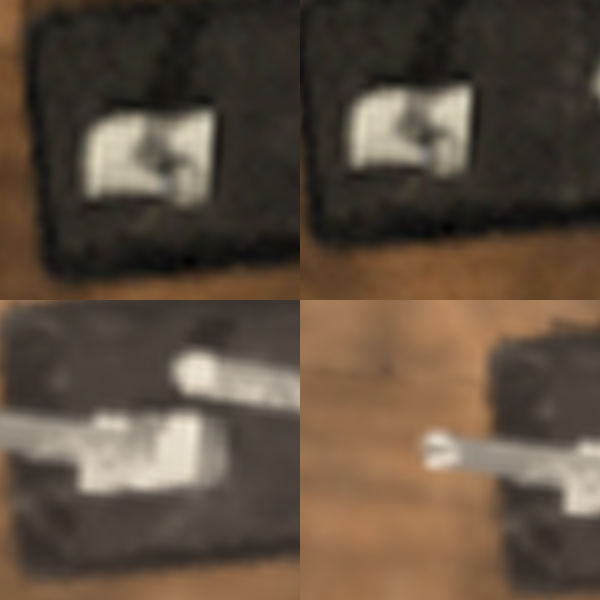

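Request:
play_rows([
  {"tx": -0.1,"ty": -0.1,"roll": 0.08,"grip": 0.5},
  {"tx": -0.22,"ty": -0.22,"roll": 0.16,"grip": 0.5},
  {"tx": -0.35,"ty": -0.35,"roll": 0.24,"grip": 0.5},
  {"tx": -0.48,"ty": -0.48,"roll": 0.32,"grip": 0.5},
  {"tx": -0.6,"ty": -0.6,"roll": 0.4,"grip": 0.5},
  {"tx": -0.7,"ty": -0.7,"roll": 0.48,"grip": 0.5},
  {"tx": -0.8,"ty": -0.8,"roll": 0.56,"grip": 0.5},
  {"tx": -0.9,"ty": -0.9,"roll": 0.64,"grip": 0.5},
  {"tx": -1,"ty": -1,"roll": 0.72,"grip": 0.5},
  {"tx": -1,"ty": -1,"roll": 0.759,"grip": 0.5},
])

```text
validation failed for argument at $.ro...
```

Request:
play_rows([
  {"tx": -0.25,"ty": 0.25,"grip": 0.5},
  {"tx": -0.5,"ty": 0.5,"grip": 0.5},
  {"tx": -0.75,"ty": 0.75,"grip": 0.5},
  {"tx": -1,"ty": 1,"grip": 0.5},
])

```text
validation failed for argument at $.ro...
```

Request:
play_rows([
  {"tx": -0.35,"ty": 0,"grip": 0.5},
  {"tx": -0.7,"ty": 0,"grip": 0.5},
  {"tx": -1,"ty": 0,"grip": 0.5},
])

```text
validation failed for argument at $.ro...
```

Request:
play_rows([
  {"tx": -0.35,"ty": 0,"grip": 0.5},
  {"tx": -0.7,"ty": 0.05,"grip": 0.5},
  {"tx": -1,"ty": 0.1,"grip": 0.5},
])

```text
validation failed for argument at $.ro...
```

Request:
play_rows([
  {"tx": -0.35,"ty": 0.05,"grip": 0.5},
  {"tx": -0.7,"ty": 0.1,"grip": 0.5},
  {"tx": -1,"ty": 0.15,"grip": 0.5},
])

```text
validation failed for argument at $.ro...
```

Request:
play_rows([
  {"tx": -0.35,"ty": 0,"grip": 0.5},
  {"tx": -0.7,"ty": 0,"grip": 0.5},
  {"tx": -1,"ty": 0,"grip": 0.5},
])

```text
validation failed for argument at $.ro...
```

Request:
play_rows([
  {"grip": 0.5,"tx": -0.1,"ty": -0.1,"tz": 0,"roll": 0.08},
  {"grip": 0.5,"tx": -0.22,"ty": -0.22,"tz": 0,"roll": 0.16},
  {"grip": 0.5,"tx": -0.35,"ty": -0.35,"tz": 0,"roll": 0.24},
  {"grip": 0.5,"tx": -0.48,"ty": -0.48,"tz": 0,"roll": 0.32},
  {"grip": 0.5,"tx": -0.6,"ty": -0.6,"tz": 0,"roll": 0.4},
  {"grip": 0.5,"tx": -0.7,"ty": -0.7,"tz": 0,"roll": 0.48},
  {"grip": 0.5,"tx": -0.8,"ty": -0.8,"tz": 0,"roll": 0.56},
  {"grip": 0.5,"tx": -0.9,"ty": -0.9,"tz": 0,"roll": 0.64},
  {"grip": 0.5,"tx": -1,"ty": -1,"tz": 0,"roll": 0.72},
  {"grip": 0.5,"tx": -1,"ty": -1,"tz": 0,"roll": 0.759},
])

```text
time: 1.63
position: [0.2997, 0.4992, 0.1975]
orientation: [179.9, 0.1, 93.5]
wrist_force: [-0.1, -0.8, -0.0]
gripper_width: 0.0426
```

Request:
play_rows([
  {"grip": 0.5,"tx": -0.25,"ty": 0.25,"tz": 0,"roll": 0},
  {"grip": 0.5,"tx": -0.5,"ty": 0.5,"tz": 0,"roll": 0},
  {"grip": 0.5,"tx": -0.75,"ty": 0.75,"tz": 0,"roll": 0},
  {"grip": 0.5,"tx": -1,"ty": 1,"tz": 0,"roll": 0},
])

```text
time: 1.97
position: [0.4051, 0.4084, 0.1975]
orientation: [180.0, -0.0, 94.0]
wrist_force: [-0.2, 0.3, 0.2]
gripper_width: 0.043
```

Request:
play_rows([
  {"grip": 0.5,"tx": -0.35,"ty": 0,"tz": 0,"roll": 0},
  {"grip": 0.5,"tx": -0.7,"ty": 0,"tz": 0,"roll": 0},
  {"grip": 0.5,"tx": -1,"ty": 0,"tz": 0,"roll": 0},
])

```text
time: 2.22
position: [0.4117, 0.3069, 0.1971]
orientation: [-180.0, 0.0, 93.9]
wrist_force: [1.8, -0.9, -0.0]
gripper_width: 0.0426
```

Request:
play_rows([
  {"grip": 0.5,"tx": -0.35,"ty": 0.05,"tz": 0,"roll": 0},
  {"grip": 0.5,"tx": -0.7,"ty": 0.1,"tz": 0,"roll": 0},
  {"grip": 0.5,"tx": -1,"ty": 0.15,"tz": 0,"roll": 0},
])

```text
time: 2.47
position: [0.4332, 0.2085, 0.1975]
orientation: [180.0, -0.0, 93.9]
wrist_force: [0.4, -0.2, 0.5]
gripper_width: 0.0424
```

Request:
play_rows([
  {"grip": 0.5,"tx": -0.35,"ty": 0.05,"tz": 0,"roll": 0},
  {"grip": 0.5,"tx": -0.7,"ty": 0.1,"tz": 0,"roll": 0},
  {"grip": 0.5,"tx": -1,"ty": 0.15,"tz": 0,"roll": 0},
])

```text
time: 2.72
position: [0.4551, 0.1097, 0.1976]
orientation: [180.0, -0.0, 93.9]
wrist_force: [0.5, -0.4, -0.1]
gripper_width: 0.0427
```

Request:
play_rows([
  {"grip": 0.5,"tx": -0.35,"ty": 0,"tz": 0,"roll": 0},
  {"grip": 0.5,"tx": -0.7,"ty": 0,"tz": 0,"roll": 0},
  {"grip": 0.5,"tx": -1,"ty": 0,"tz": 0,"roll": 0},
])

```text
time: 2.97
position: [0.4619, 0.0099, 0.1976]
orientation: [180.0, -0.0, 93.9]
wrist_force: [1.2, -0.3, -0.3]
gripper_width: 0.0429
```

Request:
play_rows([
  {"grip": 0.5,"tx": -0.35,"ty": -0.1,"tz": 0,"roll": 0},
  {"grip": 0.5,"tx": -0.7,"ty": -0.2,"tz": 0.1,"roll": 0},
  {"grip": 0.5,"tx": -1,"ty": -0.3,"tz": 0.3,"roll": 0},
])

```text
time: 3.22
position: [0.4406, -0.092, 0.169]
orientation: [179.6, 0.0, 93.9]
wrist_force: [0.9, -0.0, -0.2]
gripper_width: 0.0425
```

Request:
play_rows([
  {"grip": 0.5,"tx": -0.25,"ty": 0,"tz": 0,"roll": 0},
  {"grip": 0.5,"tx": -0.43,"ty": 0,"tz": 0.2,"roll": 0},
  {"grip": 0.5,"tx": -0.43,"ty": 0,"tz": 0.3,"roll": 0},
  {"grip": 0.5,"tx": -0.43,"ty": 0,"tz": 0.3,"roll": 0},
  {"grip": 0.5,"tx": -0.43,"ty": 0,"tz": 0.3,"roll": 0},
])

```text
time: 3.63
position: [0.4416, -0.1316, 0.1369]
orientation: [-179.9, -0.0, 94.0]
wrist_force: [-0.7, 0.1, 0.9]
gripper_width: 0.0428
```

```bash
python3 - <<'E'
from h import *
snap("side",1);snap("top",1);crop("side",1,220,180,340,310,4.5,"d1");crop("top",1,135,140,265,260,4.5,"d2");print(bot.read_state()["position"])
E
```

```text
[ 0.44261066 -0.13130322  0.13773132]
```

View pics/d1.png

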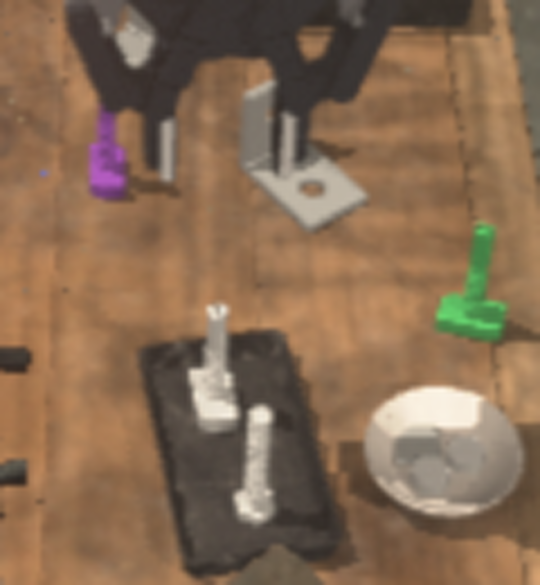

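View pics/d2.png

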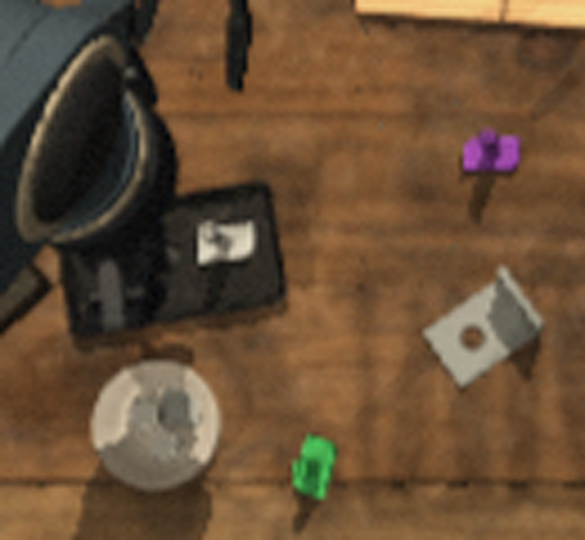

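```bash
python3 - <<'E'
from h import *
for n,(u0,v0) in(("top",(135,140)),("side",(220,180))):
    for dx in(-.025,0,.025):
        q=proj(n,[.442+dx,-.1313,.14]); print(n,q.round(1),((q-[u0,v0])*4.5).round(0))
    W=cloud(n,load(n,1)[1]); print(W[204,159] if n=="top" else W[180+130,220+160])
W=cloud("side",load("side",1)[1])
for c in((160,160),(285,150)): print(c,W[180+int(c[1]/4.5),220+int(c[0]/4.5)].round(3), W[180+int(c[1]/4.5),220+int((c[0]+8)/4.5)].round(3))
E
```

```text
top [173.1 198.4] [171. 263.]
top [173.4 187.8] [173. 215.]
top [173.7 177.3] [174. 168.]
[ 0.39295418 -0.13234224  0.27675297]
side [281.2 228.5] [275. 218.]
side [268.6 228.4] [219. 218.]
side [256.  228.4] [162. 218.]
[-0.06106426 -0.63303575 -0.87952433]
(160, 160) [ 0.469 -0.122  0.187] [ 0.466 -0.121  0.188]
(285, 150) [ 0.416 -0.122  0.192] [ 0.412 -0.126  0.189]
```

```bash
python3 - <<'E'
from h import *
W=cloud("side",load("side",1)[1])
for c in(162,168,286,291):
    print(c,[(r,W[180+int(r/4.5),220+int(c/4.5)].round(3).tolist()) for r in range(150,192,6)])
E
```

```text
162 [(150, [0.468, -0.119, 0.195]), (156, [0.468, -0.12, 0.192]), (162, [0.468, -0.117, 0.189]), (168, [0.467, -0.119, 0.184]), (174, [0.467, -0.12, 0.181]), (180, [0.465, -0.292, 0.0]), (186, [0.465, -0.288, 0.0])]
168 [(150, [0.476, 0.537, 0.844]), (156, [0.466, -0.119, 0.193]), (162, [0.466, -0.118, 0.188]), (168, [0.466, -0.117, 0.186]), (174, [0.466, -0.118, 0.183]), (180, [0.463, -0.292, -0.0]), (186, [0.463, -0.287, 0.001])]
286 [(150, [0.416, -0.122, 0.192]), (156, [0.416, -0.125, 0.187]), (162, [0.416, -0.123, 0.183]), (168, [0.416, -0.122, 0.181]), (174, [0.415, -0.125, 0.176]), (180, [0.4, -0.285, 0.007]), (186, [0.4, -0.286, 0.003])]
291 [(150, [0.414, -0.124, 0.191]), (156, [0.414, -0.123, 0.189]), (162, [0.414, -0.122, 0.185]), (168, [0.414, -0.123, 0.181]), (174, [0.413, -0.126, 0.175]), (180, [0.398, -0.284, 0.008]), (186, [0.398, -0.285, 0.005])]
```

```bash
python3 - <<'E'
from h import *
crop("side",1,200,110,330,260,5,"d3")
print(proj("side",[.442,-.131,.138]),proj("side",[.442,-.131,.176]))
E
```

```text
[268.56814929 229.22565501] [269.08723747 215.72923179]
```

View pics/d3.png

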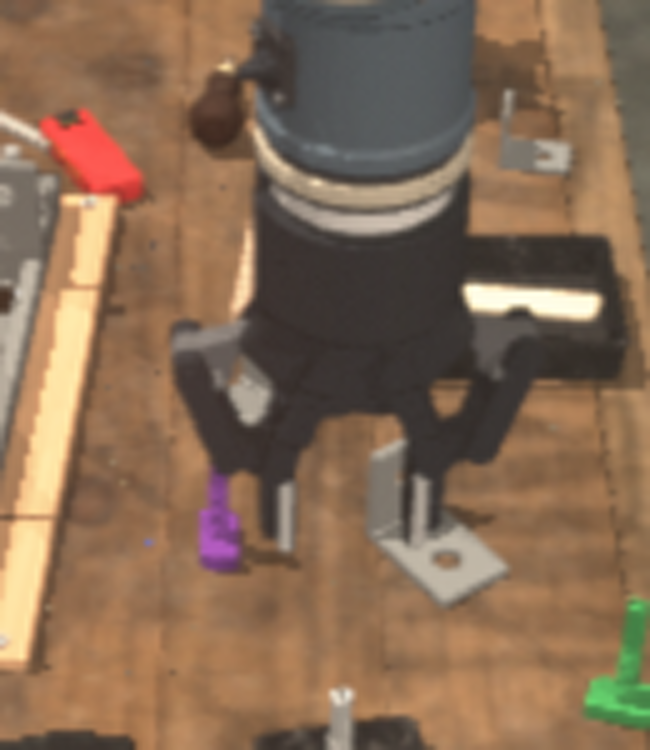

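Request:
play_rows([
  {"grip": 0.75,"tx": 0.04,"ty": 0,"tz": 0.3,"roll": 0},
  {"grip": 0.75,"tx": 0.04,"ty": 0,"tz": 0.3,"roll": 0},
  {"grip": 0.75,"tx": 0.04,"ty": 0,"tz": 0.3,"roll": 0},
  {"grip": 0.75,"tx": 0.04,"ty": 0,"tz": 0.3,"roll": 0},
])

```text
time: 4.07
position: [0.4423, -0.1281, 0.1082]
orientation: [179.9, 0.0, 94.0]
wrist_force: [-0.1, 0.5, 0.7]
gripper_width: 0.0211
```

```bash
python3 - <<'E'
from h import *
snap("side",2);crop("side",2,200,110,330,260,5,"d4")
s=bot.read_state();print(s["position"],s["gripper_width"],s["joint_positions"]);print(proj("side",s["position"]))
p,d=load("side",2);W=cloud("side",d)
m=(abs(W[...,0]-.44)<.06)&(abs(W[...,1]+.13)<.03)&(W[...,2]>.085)&(W[...,2]<.25)
v=np.where(m)[0]; 
for c in range(245,290,2):
    r=np.where(m[:,c])[0]; print(c,(r.max(),W[r.max(),c].round(3).tolist()) if len(r) else None)
E
```

```text
[ 0.44258042 -0.12836094  0.10835023] 0.021316308770688425 [-18.9152419   14.71102934  35.19084367 123.06649109 -11.91553912
  45.33820943  27.82296534]
[267.92421676 240.23858819]
245 (np.int64(213), [0.488, -0.112, 0.202])
247 (np.int64(215), [0.485, -0.113, 0.195])
249 (np.int64(217), [0.481, -0.114, 0.19])
251 (np.int64(217), [0.477, -0.114, 0.189])
253 (np.int64(216), [0.473, -0.115, 0.191])
255 (np.int64(216), [0.469, -0.119, 0.187])
257 (np.int64(228), [0.465, -0.119, 0.154])
259 (np.int64(229), [0.461, -0.119, 0.152])
261 (np.int64(231), [0.457, -0.116, 0.149])
263 (np.int64(231), [0.453, -0.117, 0.148])
265 (np.int64(208), [0.451, -0.111, 0.216])
267 (np.int64(205), [0.447, -0.117, 0.218])
269 (np.int64(204), [0.444, -0.117, 0.221])
271 (np.int64(204), [0.44, -0.115, 0.222])
273 (np.int64(205), [0.436, -0.12, 0.215])
275 (np.int64(231), [0.43, -0.12, 0.145])
277 (np.int64(231), [0.426, -0.119, 0.145])
279 (np.int64(228), [0.422, -0.123, 0.15])
281 (np.int64(226), [0.418, -0.123, 0.155])
283 (np.int64(216), [0.416, -0.122, 0.185])
285 (np.int64(215), [0.412, -0.123, 0.186])
287 (np.int64(215), [0.408, -0.12, 0.189])
289 (np.int64(215), [0.405, -0.117, 0.193])
```

View pics/d4.png

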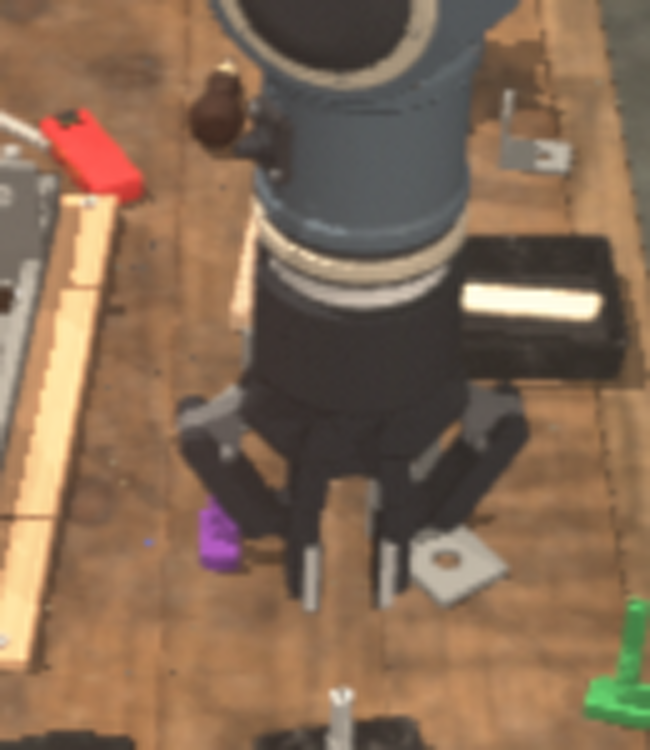

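Request:
play_rows([
  {"grip": 0.6,"tx": -0.06,"ty": -0.01,"tz": 0.1,"roll": 0},
  {"grip": 0.6,"tx": -0.06,"ty": -0.01,"tz": 0.2,"roll": 0},
  {"grip": 0.6,"tx": -0.06,"ty": -0.01,"tz": 0.3,"roll": 0},
  {"grip": 0.6,"tx": -0.06,"ty": -0.01,"tz": 0.4,"roll": 0},
  {"grip": 0.6,"tx": -0.06,"ty": -0.01,"tz": 0.45,"roll": 0},
  {"grip": 0.6,"tx": -0.06,"ty": -0.01,"tz": 0.45,"roll": 0},
])

```text
time: 4.62
position: [0.44, -0.1341, 0.0609]
orientation: [-179.8, -0.0, 94.0]
wrist_force: [-0.4, 0.2, -0.1]
gripper_width: 0.034
```

```bash
python3 - <<'E'
from h import *
snap("side",3);crop("side",3,220,180,320,300,5,"d5")
s=bot.read_state();print(s["position"],s["gripper_width"])
E
```

```text
[ 0.44052735 -0.13432522  0.06150443] 0.033959721100125684
```

View pics/d5.png

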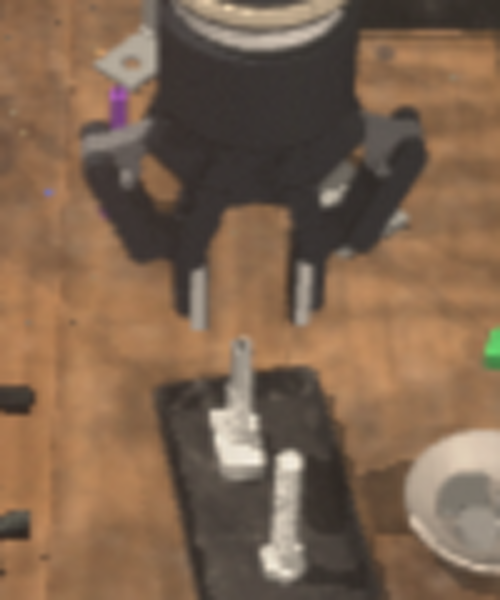

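Request:
play_rows([
  {"grip": 0.6,"tx": 0,"ty": 0.01,"tz": 0.08,"roll": 0},
  {"grip": 0.6,"tx": 0,"ty": 0.01,"tz": 0.16,"roll": 0},
  {"grip": 0.6,"tx": 0,"ty": 0.01,"tz": 0.22,"roll": 0},
  {"grip": 0.6,"tx": 0,"ty": 0.01,"tz": 0.25,"roll": 0},
  {"grip": 0.6,"tx": 0,"ty": 0.01,"tz": 0.25,"roll": 0},
])

```text
time: 5.08
position: [0.4414, -0.1342, 0.0363]
orientation: [-179.9, -0.0, 94.0]
wrist_force: [-0.7, 0.6, -0.1]
gripper_width: 0.0342
```

```bash
python3 - <<'E'
from h import *
snap("side",4);crop("side",4,220,180,320,300,5,"d6")
s=bot.read_state();print(s["position"],s["gripper_width"],s["wrist_force"])
W=cloud("side",load("side",4)[1])
for n in (3,4):
  W=cloud("side",load("side",n)[1])
  m=(abs(W[...,0]-.44)<.035)&(abs(W[...,1]+.12)<.012)&(W[...,2]>.05 if n==3 else W[...,2]>.025)&(W[...,2]<.25)
  for c in range(252,288,3):
    r=np.where(m[:,c])[0]; print(n,c,(r.max(),W[r.max(),c].round(3).tolist()) if len(r) else None)
E
```

```text
[ 0.44171425 -0.13438799  0.03673373] 0.03395947373140393 [-0.27903359  0.0095538  -0.12402953]
3 252 (np.int64(231), [0.475, -0.124, 0.14])
3 255 (np.int64(242), [0.469, -0.126, 0.106])
3 258 (np.int64(245), [0.463, -0.121, 0.102])
3 261 (np.int64(241), [0.457, -0.123, 0.112])
3 264 (np.int64(222), [0.452, -0.115, 0.175])
3 267 (np.int64(257), [0.443, -0.131, 0.052])
3 270 (np.int64(220), [0.44, -0.122, 0.173])
3 273 (np.int64(220), [0.434, -0.124, 0.171])
3 276 (np.int64(220), [0.429, -0.124, 0.172])
3 279 (np.int64(244), [0.42, -0.126, 0.099])
3 282 (np.int64(241), [0.414, -0.129, 0.106])
3 285 (np.int64(231), [0.409, -0.126, 0.138])
4 252 (np.int64(239), [0.475, -0.124, 0.116])
4 255 (np.int64(250), [0.469, -0.127, 0.08])
4 258 (np.int64(253), [0.462, -0.123, 0.075])
4 261 (np.int64(235), [0.457, -0.118, 0.136])
4 264 (np.int64(229), [0.451, -0.122, 0.148])
4 267 (np.int64(265), [0.442, -0.132, 0.026])
4 270 (np.int64(228), [0.44, -0.125, 0.148])
4 273 (np.int64(229), [0.434, -0.123, 0.147])
4 276 (np.int64(231), [0.428, -0.121, 0.143])
4 279 (np.int64(252), [0.419, -0.124, 0.077])
4 282 (np.int64(249), [0.413, -0.13, 0.079])
4 285 (np.int64(238), [0.408, -0.131, 0.113])
```

View pics/d6.png

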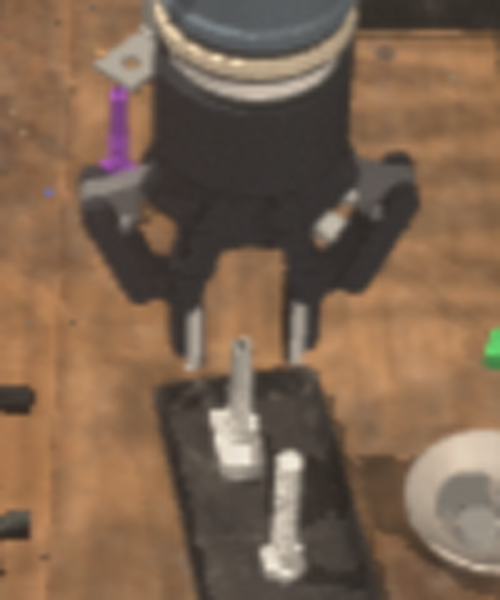

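Request:
play_rows([
  {"grip": 0.6,"tx": 0,"ty": 0,"tz": 0.06,"roll": 0},
  {"grip": 0.6,"tx": 0,"ty": 0,"tz": 0.12,"roll": 0},
  {"grip": 0.6,"tx": 0,"ty": 0,"tz": 0.18,"roll": 0},
  {"grip": 0.6,"tx": 0,"ty": 0,"tz": 0.23,"roll": 0},
  {"grip": 0.6,"tx": 0,"ty": 0,"tz": 0.26,"roll": 0},
  {"grip": 0.6,"tx": 0,"ty": 0,"tz": 0.26,"roll": 0},
])

```text
time: 5.63
position: [0.4415, -0.1343, 0.0104]
orientation: [-179.9, -0.0, 94.0]
wrist_force: [0.4, 0.6, 0.0]
gripper_width: 0.0339
```

```bash
python3 - <<'E'
from h import *
snap("side",5);crop("side",5,220,180,320,300,5,"d7")
s=bot.read_state();print(s["position"],s["gripper_width"],s["wrist_force"])
for n in (5,):
  W=cloud("side",load("side",n)[1])
  m=(abs(W[...,0]-.44)<.035)&(abs(W[...,1]+.12)<.012)&(W[...,2]>.025)&(W[...,2]<.25)
  for c in range(252,288,3):
    r=np.where(m[:,c])[0]; print(n,c,(r.max(),W[r.max(),c].round(3).tolist()) if len(r) else None)
E
```

```text
[ 0.44174549 -0.13439419  0.01075621] 0.03408532675034992 [-1.28043046  0.64937521  1.39278558]
5 252 (np.int64(248), [0.475, -0.125, 0.089])
5 255 (np.int64(259), [0.468, -0.124, 0.055])
5 258 (np.int64(261), [0.462, -0.12, 0.053])
5 261 (np.int64(244), [0.457, -0.118, 0.109])
5 264 (np.int64(238), [0.451, -0.125, 0.119])
5 267 (np.int64(262), [0.443, -0.131, 0.036])
5 270 (np.int64(237), [0.439, -0.123, 0.124])
5 273 (np.int64(238), [0.433, -0.125, 0.119])
5 276 (np.int64(260), [0.424, -0.126, 0.049])
5 279 (np.int64(260), [0.418, -0.126, 0.049])
5 282 (np.int64(256), [0.412, -0.129, 0.058])
5 285 (np.int64(246), [0.407, -0.131, 0.088])
```

View pics/d7.png

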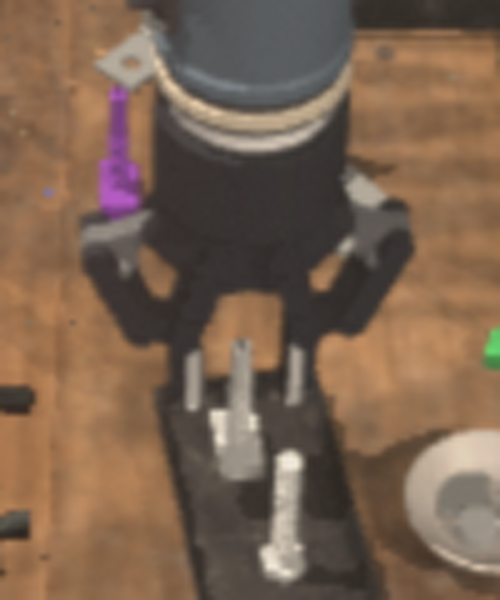

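Request:
play_rows([
  {"grip": 0.8,"tx": 0,"ty": 0,"tz": 0,"roll": 0},
  {"grip": 1,"tx": 0,"ty": 0,"tz": 0,"roll": 0},
  {"grip": 1,"tx": 0,"ty": 0,"tz": 0,"roll": 0},
  {"grip": 1,"tx": 0,"ty": 0,"tz": 0,"roll": 0},
  {"grip": 1,"tx": 0,"ty": 0,"tz": 0,"roll": 0},
  {"grip": 1,"tx": 0,"ty": 0,"tz": 0,"roll": 0},
], squeeze=60)

```text
time: 6.18
position: [0.4423, -0.1344, 0.0114]
orientation: [180.0, 0.0, 94.0]
wrist_force: [-0.9, 0.0, 2.2]
gripper_width: 0.0065
```

```bash
python3 - <<'E'
from h import *
snap("side",6);crop("side",6,220,180,320,300,5,"d8")
s=bot.read_state();print(s["position"],s["gripper_width"],s["wrist_force"],s["time"])
E
```

```text
[ 0.44229039 -0.13445602  0.01138965] 0.006459616608620928 [-0.29036772 -1.30528774  2.57042636] 6.2333
```

View pics/d8.png

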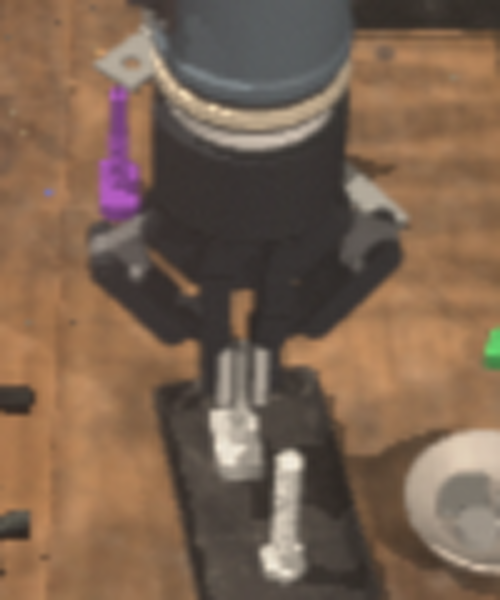

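Request:
play_rows([
  {"grip": 1,"tx": 0,"ty": 0,"tz": -0.1,"roll": 0},
  {"grip": 1,"tx": 0,"ty": 0,"tz": -0.3,"roll": 0},
  {"grip": 1,"tx": 0,"ty": 0,"tz": -0.6,"roll": 0},
  {"grip": 1,"tx": 0,"ty": 0,"tz": -0.9,"roll": 0},
  {"grip": 1,"tx": 0,"ty": 0,"tz": -0.9,"roll": 0},
])

```text
time: 6.65
position: [0.4456, -0.1356, 0.106]
orientation: [179.5, 0.1, 93.9]
wrist_force: [1.0, 0.9, -0.3]
gripper_width: 0.0061
```

Request:
play_rows([
  {"grip": 1,"tx": -0.15,"ty": 0.15,"tz": 0,"roll": 0},
  {"grip": 1,"tx": -0.35,"ty": 0.35,"tz": 0,"roll": 0},
  {"grip": 1,"tx": -0.55,"ty": 0.55,"tz": 0,"roll": 0},
  {"grip": 1,"tx": -0.75,"ty": 0.75,"tz": 0,"roll": 0},
  {"grip": 1,"tx": -0.9,"ty": 0.9,"tz": 0,"roll": 0},
  {"grip": 1,"tx": -1,"ty": 1,"tz": 0,"roll": 0},
])

```text
time: 7.15
position: [0.55, -0.2288, 0.101]
orientation: [180.0, 0.1, 93.9]
wrist_force: [-0.2, 0.6, -0.4]
gripper_width: 0.0067
```

Request:
play_rows([
  {"grip": 1,"tx": -0.15,"ty": 0.15,"tz": 0,"roll": 0.03},
  {"grip": 1,"tx": -0.35,"ty": 0.32,"tz": 0,"roll": 0.06},
  {"grip": 1,"tx": -0.5,"ty": 0.5,"tz": 0,"roll": 0.095},
  {"grip": 1,"tx": -0.7,"ty": 0.65,"tz": 0,"roll": 0.095},
  {"grip": 1,"tx": -0.8,"ty": 0.71,"tz": 0.1,"roll": 0.095},
  {"grip": 1,"tx": -0.8,"ty": 0.71,"tz": 0.3,"roll": 0.095},
  {"grip": 1,"tx": -0.8,"ty": 0.71,"tz": 0.3,"roll": 0.095},
  {"grip": 1,"tx": -0.8,"ty": 0.71,"tz": 0.3,"roll": 0.095},
])

```text
time: 7.82
position: [0.6238, -0.301, 0.0696]
orientation: [-179.8, -0.1, 85.8]
wrist_force: [-0.4, -0.0, -0.7]
gripper_width: 0.0062
```

```bash
python3 - <<'E'
from h import *
snap("side",7);snap("top",7);crop("side",7,150,100,250,220,5,"e1");crop("top",7,200,80,320,170,5,"e2")
s=bot.read_state();print(s["position"],s["orientation"],s["gripper_width"],s["wrist_force"],s["time"],s["joint_positions"])
E
```

```text
[ 0.62524568 -0.30163598  0.07172887] [ 1.79987134e+02 -1.39536456e-02  8.58418396e+01] 0.0065064661978079304 [ 0.58172244 -0.24497432 -0.66314822] 7.9167 [  0.57656454  38.74426191  33.29515481  93.08070917 -24.61401184
  55.64645671  38.0341453 ]
```

View pics/e1.png

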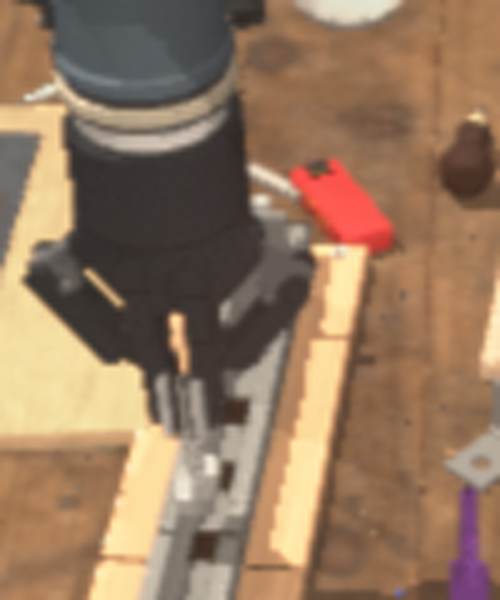

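View pics/e2.png

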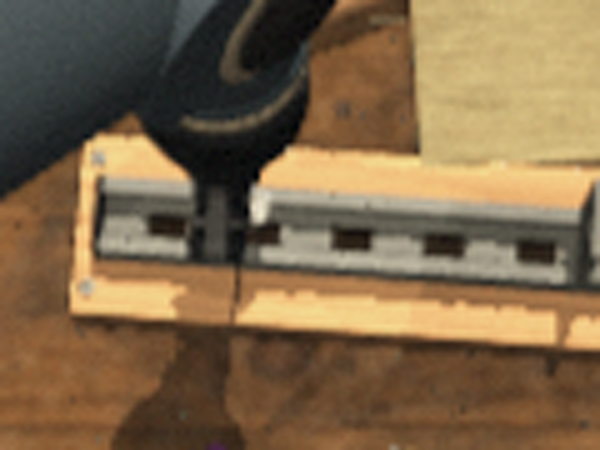

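```bash
python3 - <<'E'
from h import *
s=bot.read_state();P=s["position"];yaw=np.deg2rad(85.8);ex=np.array([np.cos(yaw),np.sin(yaw),0]);ey=np.array([-ex[1],ex[0],0])
p=load("side",7)[0].copy()
F=8;u0,v0,u1,v1=165,170,235,245
im=cv2.resize(p[v0:v1,u0:u1,::-1],None,fx=F,fy=F,interpolation=cv2.INTER_CUBIC)
def q(X): return tuple(int(t) for t in ((proj("side",X)-[u0,v0]+.5)*F))
zf=P[2]-.0094
C=lambda a,b,z: np.array([P[0],P[1],0])+a*ex+b*ey+np.array([0,0,z])
h=.0165;w=.0095
for z in(zf,zf+.01):
    c=[q(C(a*h,b*w,z)) for a,b in((-1,-1),(1,-1),(1,1),(-1,1))]
    for i in range(4): cv2.line(im,c[i],c[(i+1)%4],(0,255,0),1)
L=np.array([.6255,-.3023,0])
a=L+.0205*ey+[0,0,.033];b=L-.0205*ey+[0,0,.033];cv2.line(im,q(a),q(b),(0,0,255),1)
a=L+.05*ey+[0,0,.012];b=L-.05*ey+[0,0,.012];cv2.line(im,q(a),q(b),(0,0,255),1)
for y in(-.0205,-.011,.011,.0205):
    cv2.line(im,q(L+y*ey-.05*ex+[0,0,.033]),q(L+y*ey+.08*ex+[0,0,.033]),(255,0,0),1)
cv2.imwrite("pics/e3.png",im)
E
```

```text
(no output)
```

View pics/e3.png

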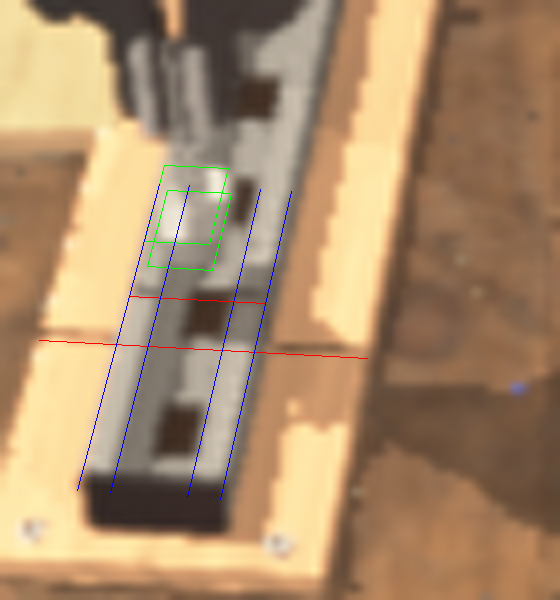

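Request:
play_rows([
  {"grip": 1,"tx": 0,"ty": 0,"tz": 0.1,"roll": 0},
  {"grip": 1,"tx": 0,"ty": 0,"tz": 0.18,"roll": 0},
  {"grip": 1,"tx": 0,"ty": 0,"tz": 0.25,"roll": 0},
  {"grip": 1,"tx": 0,"ty": 0,"tz": 0.25,"roll": 0},
  {"grip": 1,"tx": 0,"ty": 0,"tz": 0.25,"roll": 0},
])

```text
time: 8.33
position: [0.6247, -0.3016, 0.0454]
orientation: [-179.9, -0.0, 85.8]
wrist_force: [1.1, 1.0, -0.8]
gripper_width: 0.0067
```

```bash
cat > ov.py <<'E'
from h import *
import sys
def run(i,L=(.6255,-.3023),az=85.8,out="o",hy=85.8,dz=.0094,draw=True,take=True):
    s=bot.read_state()
    ims=[]
    for n,(u0,v0,u1,v1) in(("side",(165,170,235,245)),("top",(210,100,280,150))):
        if take: snap(n,i)
        if n=="side": s=bot.read_state(); P=s["position"]; print(P,s["orientation"],s["gripper_width"],s["wrist_force"],s["time"])
        yaw=np.deg2rad(az);ex=np.array([np.cos(yaw),np.sin(yaw),0]);ey=np.array([-ex[1],ex[0],0])
        hw=np.deg2rad(hy);hx=np.array([np.cos(hw),np.sin(hw),0]);hv=np.array([-hx[1],hx[0],0])
        p=load(n,i)[0];F=8
        im=cv2.resize(p[v0:v1,u0:u1,::-1],None,fx=F,fy=F,interpolation=cv2.INTER_CUBIC); raw=im.copy()
        q=lambda X: tuple(int(t) for t in ((proj(n,X)-[u0,v0]+.5)*F))
        zf=P[2]-dz
        C=lambda a,b,z: np.array([P[0],P[1],0])+a*hx+b*hv+np.array([0,0,z])
        h=.0165;w=.0095
        for z in(zf,zf+.01):
            c=[q(C(a*h,b*w,z)) for a,b in((-1,-1),(1,-1),(1,1),(-1,1))]
            for k in range(4): cv2.line(im,c[k],c[(k+1)%4],(0,255,0),1)
        LL=np.array([*L,0])
        cv2.line(im,q(LL+.0205*ey+[0,0,.033]),q(LL-.0205*ey+[0,0,.033]),(0,0,255),1)
        cv2.line(im,q(LL+.05*ey+[0,0,.012]),q(LL-.05*ey+[0,0,.012]),(0,0,255),1)
        for y in(-.0205,-.011,.011,.0205): cv2.line(im,q(LL+y*ey-.05*ex+[0,0,.033]),q(LL+y*ey+.07*ex+[0,0,.033]),(255,0,0),1)
        ims.append((raw,im))
    cv2.imwrite(f"pics/{out}_s.png",cv2.resize(np.hstack(ims[0]),(800,429)));cv2.imwrite(f"pics/{out}_t.png",cv2.resize(np.vstack(ims[1]),(420,600)))
E
python3 -c "
from ov import *
run(8,out='f1')"
```

```text
[ 0.62509868 -0.30202224  0.04597748] [-1.79981503e+02 -3.18384075e-03  8.58218338e+01] 0.00656887800186981 [-0.06409532  0.11679444 -1.12949099] 8.3833
```

View pics/f1_s.png

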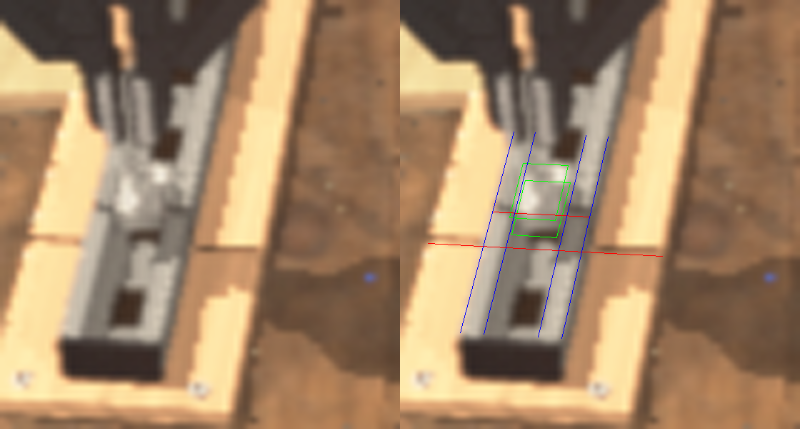

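View pics/f1_t.png

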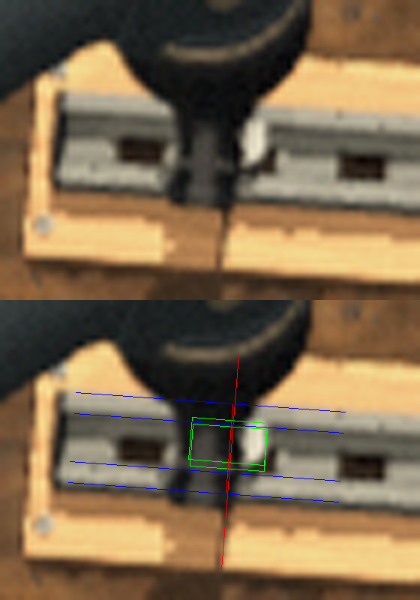

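```bash
python3 - <<'E'
from h import *
p=load("side",8)[0][190:232,172:212,::-1]
a=cv2.resize(p,None,fx=14,fy=14,interpolation=cv2.INTER_CUBIC)
cv2.imwrite("pics/g1.png",a)
p=load("top",8)[0][110:142,215:275,::-1]
cv2.imwrite("pics/g2.png",cv2.convertScaleAbs(cv2.resize(p,None,fx=13,fy=13,interpolation=cv2.INTER_CUBIC),alpha=1.2))
E
```

```text
(no output)
```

View pics/g1.png

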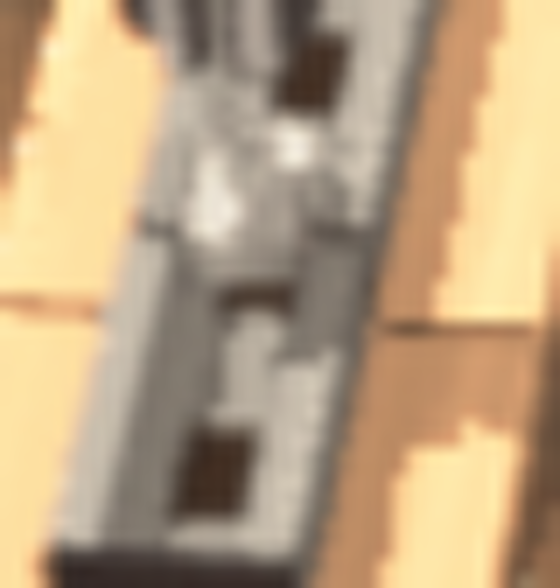

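View pics/g2.png

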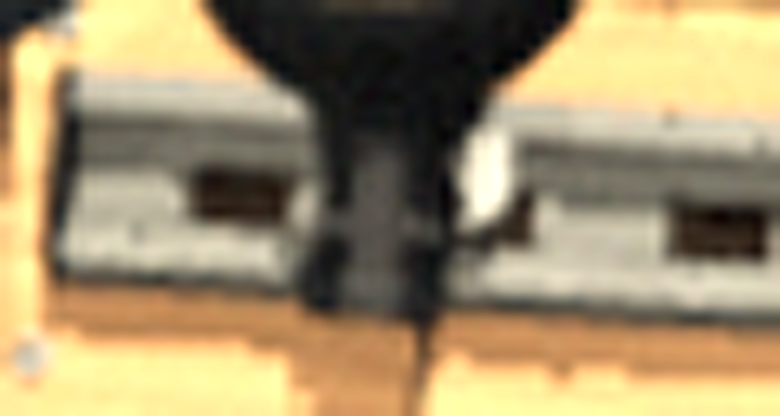

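Request:
play_rows([
  {"grip": 1,"tx": 0,"ty": -0.005,"tz": 0.02,"roll": 0},
  {"grip": 1,"tx": 0,"ty": -0.005,"tz": 0.04,"roll": 0},
  {"grip": 1,"tx": 0,"ty": -0.005,"tz": 0.06,"roll": 0},
  {"grip": 1,"tx": 0,"ty": -0.005,"tz": 0.075,"roll": 0},
  {"grip": 1,"tx": 0,"ty": -0.005,"tz": 0.075,"roll": 0},
])

```text
time: 8.85
position: [0.6252, -0.302, 0.0386]
orientation: [179.9, 0.0, 85.8]
wrist_force: [1.0, 0.1, -1.2]
gripper_width: 0.0066
```

```bash
python3 -c "
from workcell import bot
for k in range(2):
  s=bot.read_state();print(s['position'],s['wrist_force'],s['ft_torque'])"
```

```text
[ 0.62524737 -0.30202819  0.03855858] [ 0.97301192  0.07783655 -1.2364036 ] [-0.0680318  -0.39508346 -0.00140115]
[ 0.62524737 -0.30202819  0.03855858] [ 0.97301192  0.07783655 -1.2364036 ] [-0.0680318  -0.39508346 -0.00140115]
```

Request:
play_rows([
  {"grip": 1,"tx": 0,"ty": 0.003,"tz": 0.03,"roll": 0},
  {"grip": 1,"tx": 0,"ty": 0.003,"tz": 0.06,"roll": 0},
  {"grip": 1,"tx": 0,"ty": 0.003,"tz": 0.09,"roll": 0},
  {"grip": 1,"tx": 0,"ty": 0.003,"tz": 0.115,"roll": 0},
  {"grip": 1,"tx": 0,"ty": 0.003,"tz": 0.115,"roll": 0},
])

```text
time: 9.27
position: [0.6242, -0.3016, 0.0262]
orientation: [-179.9, -0.0, 85.8]
wrist_force: [-0.8, -0.5, -1.2]
gripper_width: 0.0064
```

```bash
python3 -c "
from ov import *
s=bot.read_state();print(s['position'],s['wrist_force'],s['ft_torque'])
run(9,out='f2')"
```

```text
[ 0.6241588  -0.3016223   0.02619918] [-0.7581436  -0.52100289 -1.24476416] [ 0.00695793  0.05954219 -0.00762491]
[ 0.62402034 -0.30170127  0.02634098] [-1.79873204e+02 -4.38825304e-02  8.58153696e+01] 0.006241928691329715 [ 0.18303085 -0.96375767 -3.6465892 ] 9.3167
```

View pics/f2_s.png

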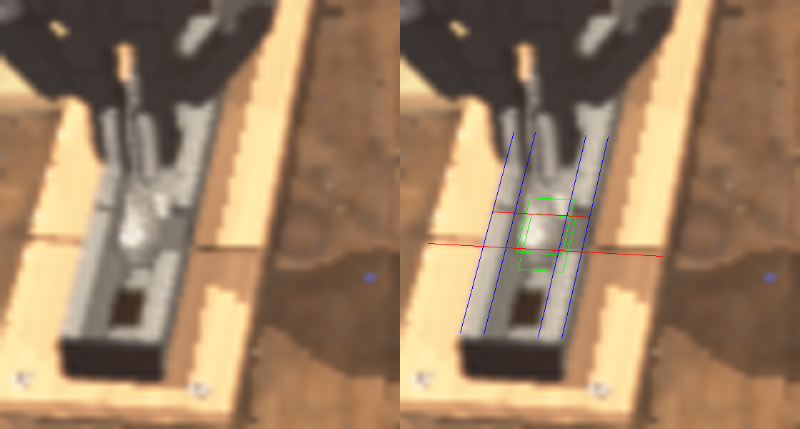

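Request:
play_rows([
  {"grip": 1,"tx": 0,"ty": 0,"tz": 0.01,"roll": 0},
  {"grip": 1,"tx": 0,"ty": 0,"tz": 0.02,"roll": 0},
  {"grip": 1,"tx": 0,"ty": 0,"tz": 0.025,"roll": 0},
  {"grip": 1,"tx": 0,"ty": 0,"tz": 0.025,"roll": 0},
])

```text
time: 9.7
position: [0.6248, -0.3021, 0.0246]
orientation: [-180.0, -0.0, 85.8]
wrist_force: [0.0, 0.3, -2.0]
gripper_width: 0.0064
```

```bash
python3 -c "
from workcell import bot
s=bot.read_state();print(s['position'],s['wrist_force'],s['ft_torque'])"
```

```text
[ 0.62483167 -0.30210716  0.02461775] [ 0.03003663  0.34174848 -1.95241532] [ 0.01413799 -0.03779807  0.00811116]
```

Request:
play_rows([
  {"grip": 1,"tx": 0,"ty": 0,"tz": 0,"roll": 0.05},
  {"grip": 1,"tx": 0,"ty": 0,"tz": 0,"roll": 0.11},
  {"grip": 1,"tx": 0,"ty": 0,"tz": 0,"roll": 0.17},
  {"grip": 1,"tx": 0,"ty": 0,"tz": 0,"roll": 0.23},
  {"grip": 1,"tx": 0,"ty": 0,"tz": 0,"roll": 0.29},
  {"grip": 1,"tx": 0,"ty": 0,"tz": 0,"roll": 0.35},
  {"grip": 1,"tx": 0,"ty": 0,"tz": 0,"roll": 0.41},
  {"grip": 1,"tx": 0,"ty": 0,"tz": 0,"roll": 0.47},
  {"grip": 1,"tx": 0,"ty": 0,"tz": 0,"roll": 0.53},
  {"grip": 1,"tx": 0,"ty": 0,"tz": 0,"roll": 0.53},
])

```text
time: 10.53
position: [0.6254, -0.3019, 0.0247]
orientation: [180.0, 0.0, 40.2]
wrist_force: [-0.3, -0.0, -0.5]
gripper_width: 0.0066
```

```bash
python3 -c "
from workcell import bot
s=bot.read_state();print(s['position'],s['wrist_force'],s['ft_torque'],s['joint_positions'])"
```

```text
[ 0.62536832 -0.30192418  0.02469505] [-0.32020295 -0.02491747 -0.48632743] [ 0.04006812 -0.12770931 -0.04590776] [ -4.98474632  45.2916629   42.98674533  94.97464334 -36.44974319
  54.59269454   1.63159494]
```

Request:
play_rows([
  {"grip": 1,"tx": 0,"ty": 0,"tz": 0,"roll": 0.05},
  {"grip": 1,"tx": 0,"ty": 0,"tz": 0,"roll": 0.11},
  {"grip": 1,"tx": 0,"ty": 0,"tz": 0,"roll": 0.17},
  {"grip": 1,"tx": 0,"ty": 0,"tz": 0,"roll": 0.23},
  {"grip": 1,"tx": 0,"ty": 0,"tz": 0,"roll": 0.29},
  {"grip": 1,"tx": 0,"ty": 0,"tz": 0,"roll": 0.35},
  {"grip": 1,"tx": 0,"ty": 0,"tz": 0,"roll": 0.41},
  {"grip": 1,"tx": 0,"ty": 0,"tz": 0,"roll": 0.47},
  {"grip": 1,"tx": 0,"ty": 0,"tz": 0,"roll": 0.517},
  {"grip": 1,"tx": 0,"ty": 0,"tz": 0,"roll": 0.517},
])

```text
time: 11.37
position: [0.6267, -0.3027, 0.0253]
orientation: [179.9, -0.2, -4.1]
wrist_force: [2.9, -1.2, 0.1]
gripper_width: 0.0066
```

```bash
python3 -c "
from ov import *
s=bot.read_state();print(s['position'],s['wrist_force'],s['ft_torque'],s['joint_positions'])
run(10,out='f3',hy=-4.2)"
```

```text
[ 0.62674387 -0.30268266  0.02531494] [ 2.88581169 -1.19121947  0.06625089] [-0.39104803 -0.78151946 -0.01557093] [-10.24528537  49.79215405  53.29196169  95.19122307 -45.59342451
  58.93764902 -35.80973245]
[ 0.62669154 -0.30263791  0.02534704] [ 1.79898437e+02 -1.76732648e-01 -3.94696276e+00] 0.0063552559298354835 [ 2.25113196 -1.36037531  0.27681723] 11.4167
```

View pics/f3_s.png

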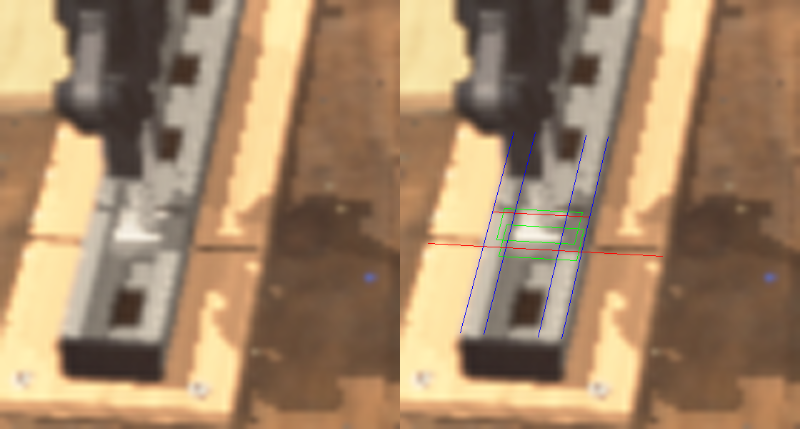

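View pics/f3_t.png

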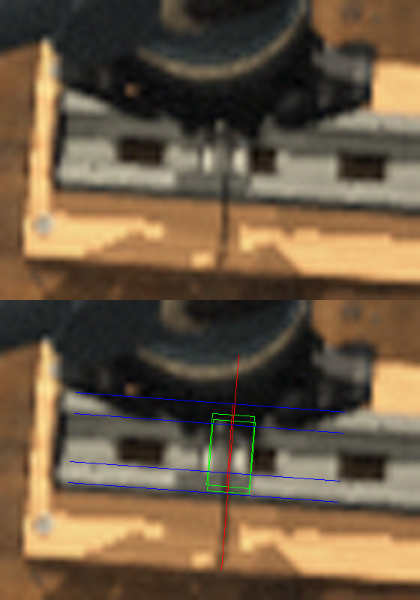

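Request:
play_rows([
  {"grip": 1,"tx": 0.01,"ty": 0,"tz": 0.01,"roll": 0},
  {"grip": 1,"tx": 0.01,"ty": 0,"tz": 0.012,"roll": 0},
  {"grip": 1,"tx": 0.01,"ty": 0,"tz": 0.012,"roll": 0},
])

```text
time: 11.72
position: [0.6268, -0.3021, 0.0239]
orientation: [-180.0, -0.1, -4.1]
wrist_force: [3.1, -0.9, 1.8]
gripper_width: 0.0064
```

```bash
python3 -c "
from workcell import bot
s=bot.read_state();print(s['position'],s['orientation'],s['wrist_force'],s['ft_torque'])"
```

```text
[ 0.62675287 -0.30210886  0.02392025] [-1.79985268e+02 -8.98141701e-02 -4.09795906e+00] [ 3.06221378 -0.9200646   1.78496289] [-0.2573366  -0.93995542 -0.00697625]
```

Request:
play_rows([
  {"grip": 0.9,"tx": 0,"ty": 0,"tz": 0,"roll": 0},
  {"grip": 0.7,"tx": 0,"ty": 0,"tz": 0,"roll": 0},
  {"grip": 0.6,"tx": 0,"ty": 0,"tz": 0,"roll": 0},
  {"grip": 0.5,"tx": 0,"ty": 0,"tz": 0,"roll": 0},
  {"grip": 0.5,"tx": 0,"ty": 0,"tz": 0,"roll": 0},
])

```text
time: 12.13
position: [0.625, -0.3018, 0.0229]
orientation: [-180.0, 0.1, -4.2]
wrist_force: [0.7, 0.5, -0.6]
gripper_width: 0.0427
```

```bash
python3 -c "
from workcell import bot
s=bot.read_state();print(s['position'],s['orientation'],s['wrist_force'],s['ft_torque'],s['gripper_width'])"
```

```text
[ 0.62495185 -0.30181409  0.02288837] [-1.79950332e+02  1.08071746e-01 -4.18264054e+00] [ 0.7175505   0.52944741 -0.5567345 ] [0.01856383 0.03337254 0.01806293] 0.04265528567162971
```

Request:
play_rows([
  {"grip": 0.5,"tx": 0,"ty": 0,"tz": -0.1,"roll": 0},
  {"grip": 0.5,"tx": 0,"ty": 0,"tz": -0.3,"roll": 0},
  {"grip": 0.5,"tx": 0,"ty": 0,"tz": -0.6,"roll": 0},
  {"grip": 0.5,"tx": 0,"ty": 0,"tz": -0.8,"roll": 0},
  {"grip": 0.5,"tx": 0,"ty": 0,"tz": -0.8,"roll": 0},
])

```text
time: 12.55
position: [0.6278, -0.3046, 0.1092]
orientation: [179.8, -0.4, -4.2]
wrist_force: [-0.2, -1.7, 0.8]
gripper_width: 0.0425
```

Request:
play_rows([
  {"grip": 0.3,"tx": -0.2,"ty": 0,"tz": 0,"roll": 0},
  {"grip": 0.3,"tx": -0.5,"ty": 0,"tz": 0,"roll": 0},
  {"grip": 0.3,"tx": -0.8,"ty": 0,"tz": 0,"roll": 0},
  {"grip": 0.3,"tx": -1,"ty": 0,"tz": 0,"roll": 0},
])

```text
time: 12.88
position: [0.5227, -0.2947, 0.1032]
orientation: [-179.9, 0.1, -4.3]
wrist_force: [0.2, -0.8, -0.6]
gripper_width: 0.0601
```

```bash
python3 -c "
from ov import *
run(11,out='f4',hy=-4.2)
crop('side',11,150,130,350,280,4,'k1');crop('top',11,200,90,320,180,6.5,'k2')"
```

```text
[ 0.51894375 -0.29477986  0.10321651] [-179.8199282     0.26529025   -4.5017236 ] 0.06008195430744888 [-3.511524    0.22805558 -1.3874261 ] 12.9333
```

View pics/k1.png

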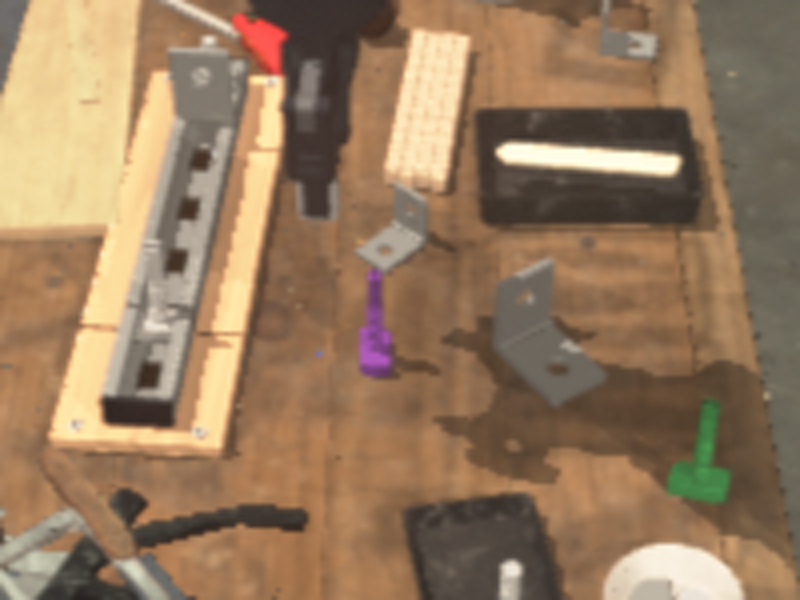

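View pics/k2.png

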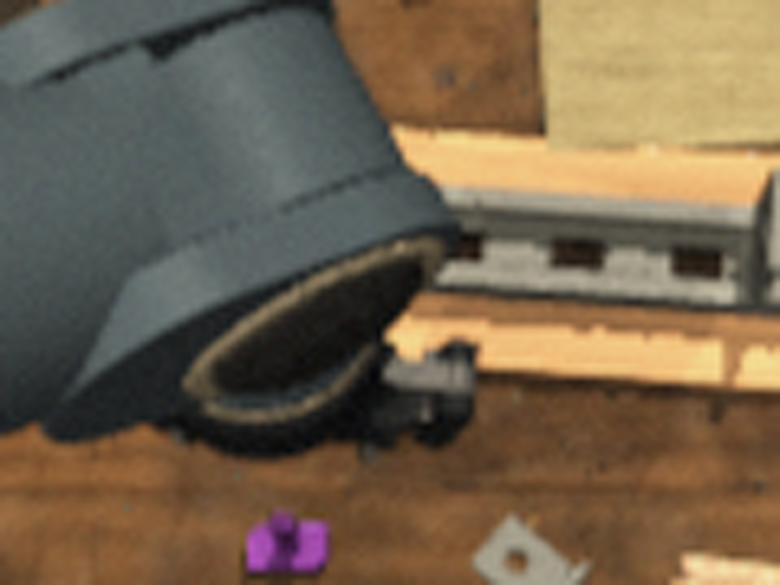

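Request:
play_rows([
  {"grip": 0,"tx": -0.1,"ty": 0.02,"tz": 0,"roll": -0.07},
  {"grip": 0,"tx": -0.2,"ty": 0.04,"tz": 0,"roll": -0.15},
  {"grip": 0,"tx": -0.3,"ty": 0.06,"tz": 0,"roll": -0.23},
  {"grip": 0,"tx": -0.4,"ty": 0.1,"tz": 0,"roll": -0.31},
  {"grip": 0,"tx": -0.5,"ty": 0.12,"tz": 0,"roll": -0.39},
  {"grip": 0,"tx": -0.6,"ty": 0.15,"tz": 0,"roll": -0.47},
  {"grip": 0,"tx": -0.7,"ty": 0.18,"tz": 0,"roll": -0.55},
  {"grip": 0,"tx": -0.8,"ty": 0.2,"tz": 0,"roll": -0.63},
  {"grip": 0,"tx": -0.9,"ty": 0.22,"tz": 0,"roll": -0.71},
  {"grip": 0,"tx": -1,"ty": 0.24,"tz": 0,"roll": -0.75},
])

```text
time: 13.82
position: [0.4251, -0.3118, 0.1038]
orientation: [180.0, -0.0, 60.6]
wrist_force: [-0.3, -0.2, 0.4]
gripper_width: 0.0857
```

Request:
play_rows([
  {"grip": 0,"tx": 0,"ty": 0,"tz": 0,"roll": -0.08},
  {"grip": 0,"tx": 0,"ty": 0,"tz": 0,"roll": -0.16},
  {"grip": 0,"tx": 0,"ty": 0,"tz": 0,"roll": -0.24},
  {"grip": 0,"tx": 0,"ty": 0,"tz": 0,"roll": -0.32},
  {"grip": 0,"tx": 0,"ty": 0,"tz": 0,"roll": -0.4},
  {"grip": 0,"tx": 0,"ty": 0,"tz": 0,"roll": -0.48},
  {"grip": 0,"tx": 0,"ty": 0,"tz": 0,"roll": -0.56},
  {"grip": 0,"tx": 0,"ty": 0,"tz": 0,"roll": -0.64},
  {"grip": 0,"tx": 0,"ty": 0,"tz": 0,"roll": -0.72},
  {"grip": 0,"tx": 0,"ty": 0,"tz": 0,"roll": -0.764},
  {"grip": 0,"tx": 0,"ty": 0,"tz": 0,"roll": -0.764},
])

```text
time: 14.73
position: [0.4254, -0.3117, 0.1037]
orientation: [180.0, 0.0, 126.0]
wrist_force: [-0.2, -0.0, -0.1]
gripper_width: 0.0851
```

```bash
python3 -c "
from h import *
snap('side',12);snap('top',12)
crop('side',12,150,130,350,280,4,'k3');crop('top',12,200,90,320,240,4,'k4')
s=bot.read_state();print(s['position'],s['orientation'],s['wrist_force'],s['gripper_width'],s['joint_positions'])
for n in ('side','top'):
  p,d=load(n,12);W=cloud(n,d);x,y,z=W[...,0],W[...,1],W[...,2]
  m=(x>.48)&(x<.7)&(y>-.34)&(y<-.26)&(z>.045)&(z<.09)
  k,l,st,_=cv2.connectedComponentsWithStats(m.astype(np.uint8))
  for i in range(1,k):
    if st[i,4]>3: print(n,'stud?',st[i,4],W[l==i].mean(0).round(4),W[l==i].min(0).round(3),W[l==i].max(0).round(3))
"
```

```text
[ 0.42512692 -0.31175621  0.10356084] [1.79988550e+02 8.44305592e-03 1.25839408e+02] [0.04844488 0.09706065 0.65347015] 0.0856853963355114 [  8.16476693  20.86029384  29.4286047  114.83583076 -13.71275816
  47.61738057  81.13859075]
side stud? 62 [ 0.6248 -0.2993  0.0681] [ 0.62  -0.306  0.045] [ 0.63  -0.296  0.087]
side stud? 34 [ 0.4961 -0.2906  0.0609] [ 0.492 -0.3    0.046] [ 0.499 -0.286  0.073]
top stud? 27 [ 0.6219 -0.2993  0.0703] [ 0.619 -0.304  0.046] [ 0.628 -0.295  0.086]
```

View pics/k3.png

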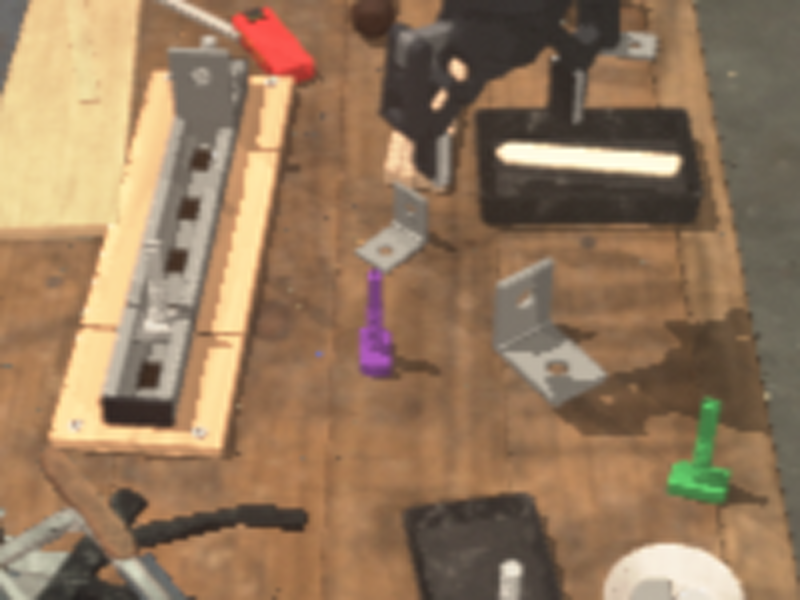

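View pics/k4.png

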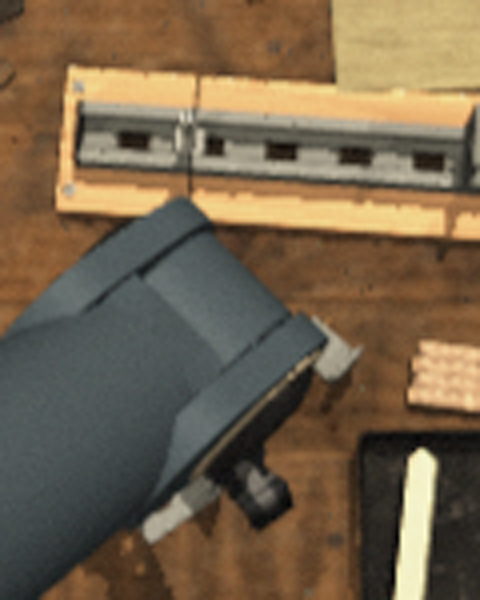

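```bash
cat > st.py <<'E'
from h import *
def stud(i,hyps,out,L=(.6255,-.3023),az=85.8):
    ims=[]
    a=np.deg2rad(az);ex=np.array([np.cos(a),np.sin(a),0]);ey=np.array([-ex[1],ex[0],0]);LL=np.array([*L,0])
    for n,(u0,v0,u1,v1) in(("side",(172,185,212,225)),("top",(225,105,265,145))):
        F=10;im=cv2.resize(load(n,i)[0][v0:v1,u0:u1,::-1],None,fx=F,fy=F,interpolation=cv2.INTER_CUBIC);raw=im.copy()
        q=lambda X: tuple(int(t) for t in ((proj(n,X)-[u0,v0]+.5)*F))
        for (x,y),c in zip(hyps,((0,255,0),(0,255,255))):
            cv2.line(im,q([x,y,.0245]),q([x,y,.0845]),c,1)
            t=np.linspace(0,2*np.pi,20)
            cv2.polylines(im,[np.array([q([x+.005*np.cos(k),y+.005*np.sin(k),.0845]) for k in t])],True,c,1)
        cv2.line(im,q(LL+.0205*ey+[0,0,.033]),q(LL-.0205*ey+[0,0,.033]),(0,0,255),1)
        cv2.line(im,q(LL+.05*ey+[0,0,.012]),q(LL-.05*ey+[0,0,.012]),(0,0,255),1)
        ims.append(np.hstack([raw,im]))
    cv2.imwrite(f"pics/{out}.png",cv2.resize(np.vstack(ims),(600,600)))
E
python3 -c "
from st import *
stud(12,[(.6268,-.3021),(.6246,-.299)],'s1')"
```

```text
(no output)
```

View pics/s1.png

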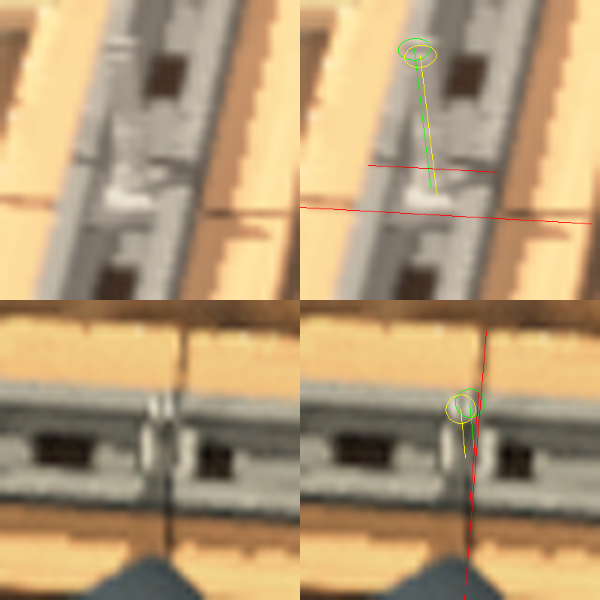

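```bash
python3 - <<'E'
from h import *
O=(.6255,-.3023)
rows=[]
for n in("top","side"):
    p=load(n,12)[0]
    r=[]
    for z in(.012,.033,.0245,.0845):
        w=warp(n,p,O,85.8,z,.025,.035,8000)
        w[:,199:201]=(255,0,0); w[278:282,:]=(255,0,0)
        r.append(w)
    rows.append(np.hstack(r))
o=np.vstack(rows); cv2.imwrite("pics/r1.png",cv2.resize(o[:,:,::-1],(800,560)))
E
```

```text
(no output)
```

View pics/r1.png

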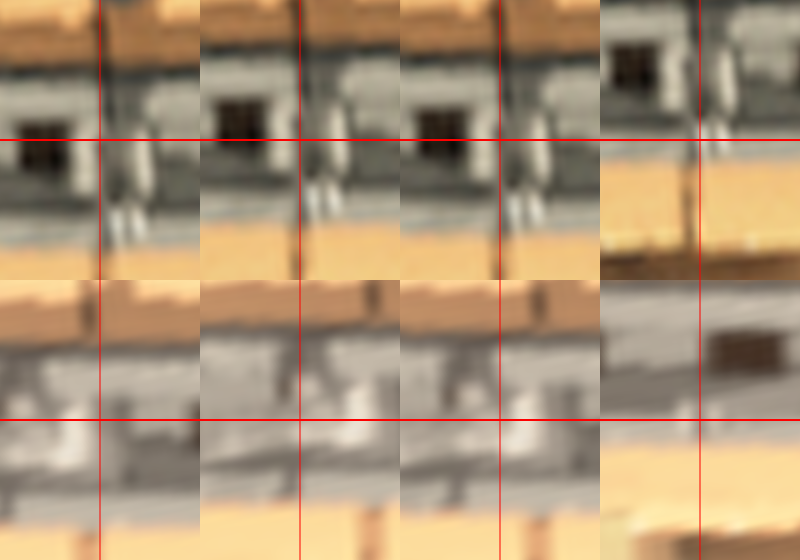

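Request:
play_rows([
  {"grip": 0.2,"tx": -0.06,"ty": 0.1,"tz": 0,"roll": 0.07},
  {"grip": 0.2,"tx": -0.12,"ty": 0.2,"tz": 0,"roll": 0.15},
  {"grip": 0.3,"tx": -0.19,"ty": 0.3,"tz": 0,"roll": 0.23},
  {"grip": 0.4,"tx": -0.25,"ty": 0.4,"tz": 0,"roll": 0.31},
  {"grip": 0.5,"tx": -0.32,"ty": 0.5,"tz": 0,"roll": 0.39},
  {"grip": 0.5,"tx": -0.39,"ty": 0.6,"tz": 0,"roll": 0.47},
  {"grip": 0.5,"tx": -0.45,"ty": 0.7,"tz": 0,"roll": 0.55},
  {"grip": 0.5,"tx": -0.52,"ty": 0.8,"tz": 0,"roll": 0.63},
  {"grip": 0.5,"tx": -0.58,"ty": 0.9,"tz": 0,"roll": 0.71},
  {"grip": 0.5,"tx": -0.62,"ty": 0.95,"tz": 0,"roll": 0.75},
])

```text
time: 15.67
position: [0.5401, -0.305, 0.1032]
orientation: [180.0, 0.0, 61.2]
wrist_force: [0.5, -0.6, 0.6]
gripper_width: 0.0427
```

Request:
play_rows([
  {"grip": 0.5,"tx": 0.04,"ty": 0.08,"tz": 0,"roll": 0.08},
  {"grip": 0.5,"tx": 0.09,"ty": 0.16,"tz": 0,"roll": 0.16},
  {"grip": 0.5,"tx": 0.14,"ty": 0.24,"tz": 0,"roll": 0.24},
  {"grip": 0.5,"tx": 0.19,"ty": 0.32,"tz": 0,"roll": 0.32},
  {"grip": 0.5,"tx": 0.24,"ty": 0.41,"tz": 0,"roll": 0.4},
  {"grip": 0.5,"tx": 0.29,"ty": 0.5,"tz": 0,"roll": 0.48},
  {"grip": 0.5,"tx": 0.34,"ty": 0.59,"tz": 0,"roll": 0.56},
  {"grip": 0.5,"tx": 0.39,"ty": 0.68,"tz": 0,"roll": 0.64},
  {"grip": 0.5,"tx": 0.43,"ty": 0.74,"tz": 0,"roll": 0.72},
  {"grip": 0.5,"tx": 0.441,"ty": 0.764,"tz": 0,"roll": 0.762},
  {"grip": 0.5,"tx": 0.441,"ty": 0.764,"tz": 0,"roll": 0.762},
  {"grip": 0.5,"tx": 0.441,"ty": 0.764,"tz": 0,"roll": 0.762},
  {"grip": 0.5,"tx": 0.441,"ty": 0.764,"tz": 0,"roll": 0.762},
])

```text
time: 16.75
position: [0.626, -0.3036, 0.1034]
orientation: [-180.0, 0.0, -3.9]
wrist_force: [0.6, 0.3, -0.2]
gripper_width: 0.0425
```

```bash
python3 -c "
from h import *
snap('side',13)
crop('side',13,150,130,280,240,6,'k5')
s=bot.read_state();print(s['position'],s['orientation'],s['wrist_force'],s['gripper_width'],s['joint_positions'])"
```

```text
[ 0.62592435 -0.30365042  0.10353007] [-1.79984368e+02  3.44998271e-03 -3.97480062e+00] [-0.5532591   1.53601884  0.05507575] 0.042827926178509855 [-12.26491284  45.70876949  57.88837307  92.27270596 -41.6166372
  65.94201991 -38.27002093]
```

View pics/k5.png

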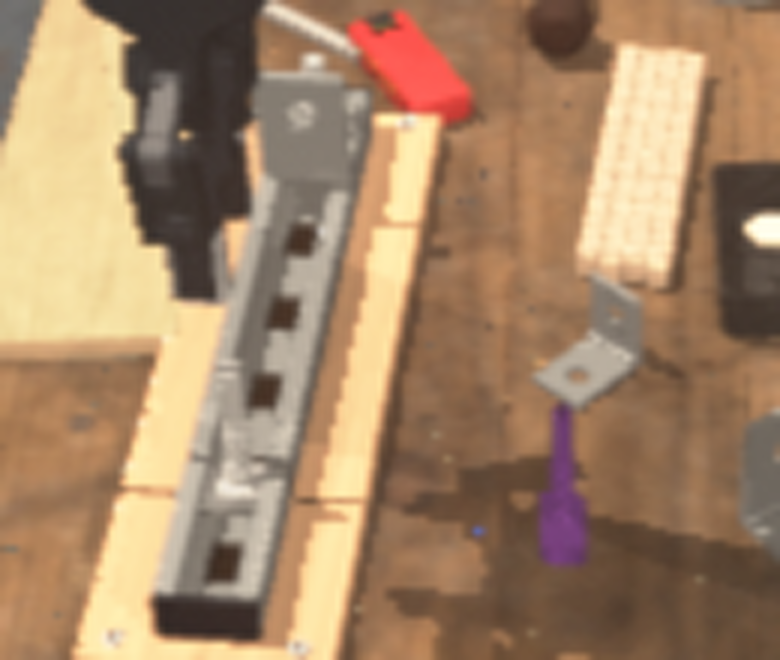

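Request:
play_rows([
  {"grip": 0.5,"tx": 0.007,"ty": 0.008,"tz": 0.2,"roll": 0},
  {"grip": 0.5,"tx": 0.007,"ty": 0.008,"tz": 0.4,"roll": 0},
  {"grip": 0.5,"tx": 0.007,"ty": 0.008,"tz": 0.6,"roll": 0},
  {"grip": 0.5,"tx": 0.007,"ty": 0.008,"tz": 0.75,"roll": 0},
  {"grip": 0.5,"tx": 0.007,"ty": 0.008,"tz": 0.8,"roll": 0},
  {"grip": 0.5,"tx": 0.007,"ty": 0.008,"tz": 0.8,"roll": 0},
  {"grip": 0.7,"tx": 0.007,"ty": 0.008,"tz": 0.8,"roll": 0},
  {"grip": 0.8,"tx": 0.007,"ty": 0.008,"tz": 0.8,"roll": 0},
  {"grip": 0.9,"tx": 0.007,"ty": 0.008,"tz": 0.8,"roll": 0},
  {"grip": 1,"tx": 0.007,"ty": 0.008,"tz": 0.8,"roll": 0},
  {"grip": 1,"tx": 0.007,"ty": 0.008,"tz": 0.8,"roll": 0},
  {"grip": 1,"tx": 0.007,"ty": 0.008,"tz": 0.8,"roll": 0},
], squeeze=40)

```text
time: 17.8
position: [0.6274, -0.305, 0.0246]
orientation: [180.0, -0.1, -4.0]
wrist_force: [-0.8, -0.3, 4.8]
gripper_width: 0.0069
```

```bash
python3 -c "
from h import *
s=bot.read_state();print(s['position'],s['orientation'],s['wrist_force'],s['ft_torque'],s['gripper_width'])"
```

```text
[ 0.62742112 -0.30499183  0.0246452 ] [ 1.79966652e+02 -9.34206971e-02 -3.99403012e+00] [-0.78879981 -0.25636125  4.82498746] [0.0413906  0.14706706 0.0119588 ] 0.006910899764349674
```

Request:
play_rows([
  {"grip": 0.9,"tx": 0,"ty": 0,"tz": 0,"roll": 0},
  {"grip": 0.7,"tx": 0,"ty": 0,"tz": 0,"roll": 0},
  {"grip": 0.5,"tx": 0,"ty": 0,"tz": 0,"roll": 0},
  {"grip": 0.5,"tx": 0,"ty": 0,"tz": 0,"roll": 0},
  {"grip": 0.5,"tx": 0,"ty": 0,"tz": -0.2,"roll": 0},
  {"grip": 0.5,"tx": 0,"ty": 0,"tz": -0.5,"roll": 0},
  {"grip": 0.5,"tx": 0,"ty": 0,"tz": -0.8,"roll": 0},
  {"grip": 0.5,"tx": 0,"ty": 0,"tz": -0.8,"roll": 0},
])

```text
time: 18.47
position: [0.6293, -0.3073, 0.1095]
orientation: [179.7, -0.5, -4.0]
wrist_force: [0.1, -0.2, 1.2]
gripper_width: 0.0428
```

Request:
play_rows([
  {"grip": 0.3,"tx": -0.1,"ty": 0,"tz": 0,"roll": -0.07},
  {"grip": 0,"tx": -0.2,"ty": 0,"tz": 0,"roll": -0.15},
  {"grip": 0,"tx": -0.3,"ty": 0,"tz": 0,"roll": -0.23},
  {"grip": 0,"tx": -0.4,"ty": 0,"tz": 0,"roll": -0.31},
  {"grip": 0,"tx": -0.5,"ty": 0,"tz": 0,"roll": -0.39},
  {"grip": 0,"tx": -0.6,"ty": 0,"tz": 0,"roll": -0.47},
  {"grip": 0,"tx": -0.7,"ty": 0,"tz": 0,"roll": -0.55},
  {"grip": 0,"tx": -0.8,"ty": 0,"tz": 0,"roll": -0.63},
  {"grip": 0,"tx": -0.9,"ty": 0,"tz": 0,"roll": -0.71},
  {"grip": 0,"tx": -1,"ty": 0,"tz": 0,"roll": -0.75},
])

```text
time: 19.3
position: [0.5264, -0.2973, 0.1032]
orientation: [-180.0, -0.0, 60.7]
wrist_force: [1.0, -0.6, 0.1]
gripper_width: 0.0853
```

```bash
python3 - <<'E'
from h import *
snap("side",14);snap("top",14)
s=bot.read_state();print(s['position'],s['orientation'],s['time'])
O=(.6255,-.3023)
rows=[]
for n in("top","side"):
    p=load(n,14)[0]
    r=[]
    for z in(.012,.033,.0245,.0845):
        w=warp(n,p,O,85.8,z,.025,.035,8000)
        w[:,199:201]=(255,0,0); w[278:282,:]=(255,0,0)
        r.append(w)
    rows.append(np.hstack(r))
o=np.vstack(rows); cv2.imwrite("pics/r2.png",cv2.resize(o[:,:,::-1],(800,560)))
E
```

```text
[ 0.52532635 -0.29770666  0.10340669] [-1.79932909e+02 -5.24366060e-02  6.03263537e+01] 19.4
```

View pics/r2.png

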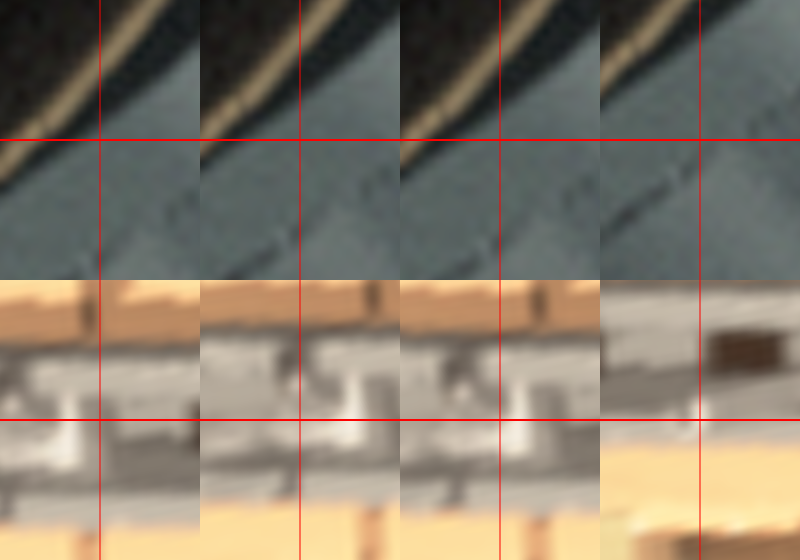

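Request:
play_rows([
  {"grip": 0,"tx": -0.07,"ty": -0.1,"tz": 0,"roll": -0.08},
  {"grip": 0,"tx": -0.14,"ty": -0.2,"tz": 0,"roll": -0.16},
  {"grip": 0,"tx": -0.21,"ty": -0.3,"tz": 0,"roll": -0.24},
  {"grip": 0,"tx": -0.29,"ty": -0.4,"tz": 0,"roll": -0.32},
  {"grip": 0,"tx": -0.36,"ty": -0.5,"tz": 0,"roll": -0.4},
  {"grip": 0,"tx": -0.43,"ty": -0.6,"tz": 0,"roll": -0.48},
  {"grip": 0,"tx": -0.5,"ty": -0.7,"tz": 0,"roll": -0.56},
  {"grip": 0,"tx": -0.58,"ty": -0.8,"tz": 0,"roll": -0.64},
  {"grip": 0,"tx": -0.65,"ty": -0.9,"tz": 0,"roll": -0.72},
  {"grip": 0,"tx": -0.695,"ty": -0.966,"tz": 0,"roll": -0.761},
  {"grip": 0,"tx": -0.695,"ty": -0.966,"tz": 0,"roll": -0.761},
  {"grip": 0,"tx": -0.695,"ty": -0.966,"tz": 0,"roll": -0.761},
])

```text
time: 20.4
position: [0.4093, -0.3106, 0.1035]
orientation: [180.0, 0.0, 125.7]
wrist_force: [-0.3, -0.6, -0.6]
gripper_width: 0.0851
```

```bash
python3 - <<'E'
from h import *
snap("side",15);snap("top",15)
s=bot.read_state();print(s['position'],s['orientation'],s['time'],s["joint_positions"])
crop("side",15,230,140,330,260,5,"m1")
O=(.6255,-.3023)
rows=[]
for n in("top","side"):
    p=load(n,15)[0]
    r=[]
    for z in(.012,.033,.0245,.0845):
        w=warp(n,p,O,85.8,z,.025,.035,8000)
        w[:,199:201]=(255,0,0); w[278:282,:]=(255,0,0)
        r.append(w)
    rows.append(np.hstack(r))
o=np.vstack(rows); cv2.imwrite("pics/r3.png",cv2.resize(o[:,:,::-1],(800,560)))
for n in ('side','top'):
  p,d=load(n,15);W=cloud(n,d);x,y,z=W[...,0],W[...,1],W[...,2]
  m=(x>.6)&(x<.65)&(y>-.34)&(y<-.26)&(z>.045)&(z<.09)
  print(n,m.sum(),W[m].mean(0))
E
```

```text
[ 0.40990338 -0.31038886  0.10342988] [1.79988480e+02 2.88411643e-02 1.25791428e+02] 20.5 [  8.02108976  19.76754894  30.20421222 116.53590602 -13.46158357
  46.97513818  81.7975092 ]
side 62 [ 0.62434561 -0.30186166  0.06845859]
top 26 [ 0.62163156 -0.30205629  0.07240426]
```

View pics/r3.png

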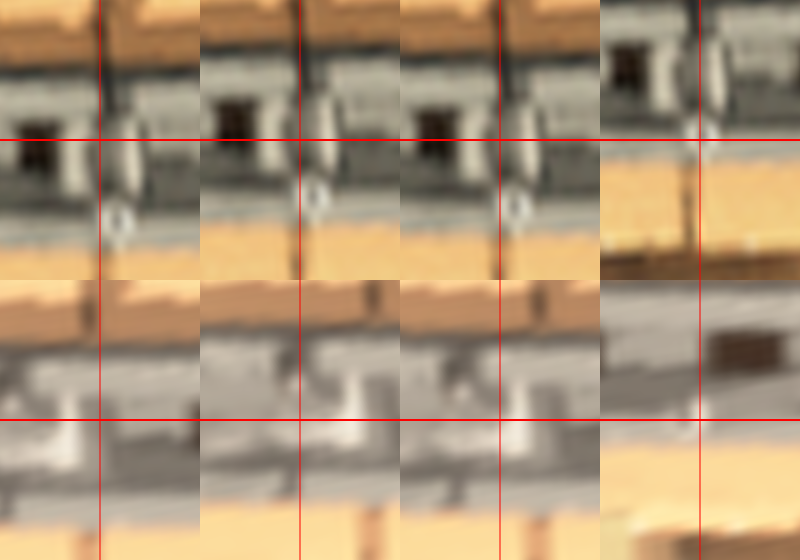

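View pics/m1.png

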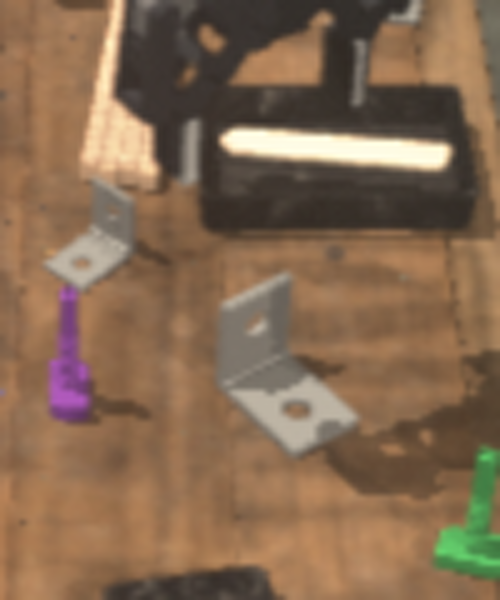

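Request:
play_rows([
  {"grip": 0.25,"tx": -0.01,"ty": -0.03,"tz": 0.2,"roll": 0},
  {"grip": 0.25,"tx": -0.01,"ty": -0.03,"tz": 0.4,"roll": 0},
  {"grip": 0.25,"tx": -0.01,"ty": -0.03,"tz": 0.6,"roll": 0},
  {"grip": 0.25,"tx": -0.01,"ty": -0.03,"tz": 0.7,"roll": 0},
  {"grip": 0.25,"tx": -0.01,"ty": -0.03,"tz": 0.75,"roll": 0},
  {"grip": 0.25,"tx": -0.01,"ty": -0.03,"tz": 0.75,"roll": 0},
])

```text
time: 21.0
position: [0.4069, -0.3126, 0.0276]
orientation: [-179.9, -0.1, 125.9]
wrist_force: [-1.2, -0.6, -0.5]
gripper_width: 0.0642
```

```bash
python3 - <<'E'
from h import *
snap("side",16);snap("top",16)
s=bot.read_state();print(s['position'],s['orientation'],s['time'],s["gripper_width"])
crop("side",16,230,140,330,260,5,"m2")
crop("top",16,200,170,300,250,6,"m3")
E
```

```text
[ 0.40766369 -0.31335971  0.0289741 ] [1.79983930e+02 5.78357815e-02 1.25860535e+02] 21.1 0.06401861654363769
```

View pics/m2.png

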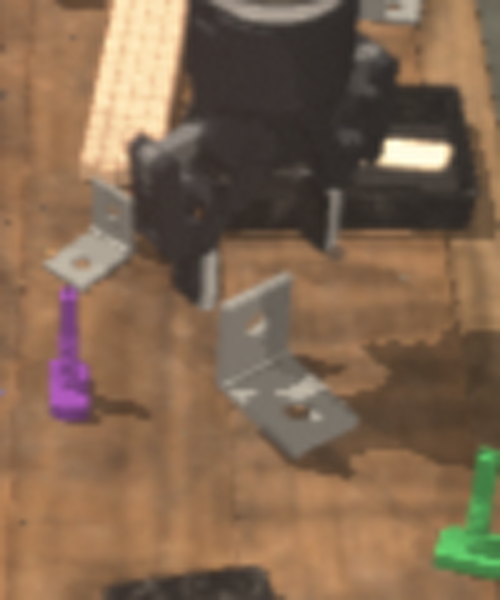

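View pics/m3.png

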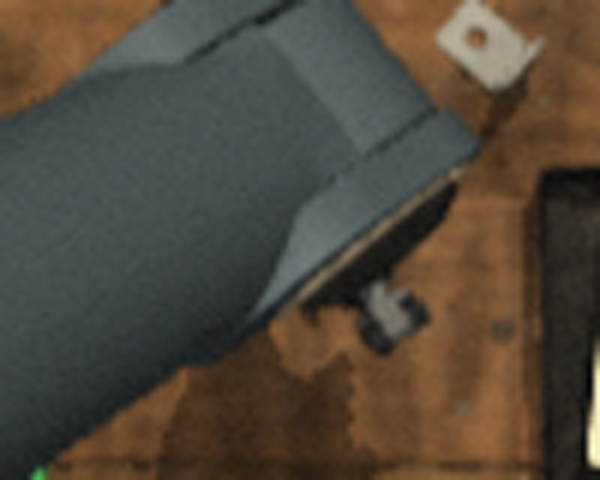

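Request:
play_rows([
  {"grip": 0.25,"tx": 0,"ty": 0,"tz": 0.1,"roll": 0},
  {"grip": 0.25,"tx": 0,"ty": 0,"tz": 0.2,"roll": 0},
  {"grip": 0.25,"tx": 0,"ty": 0,"tz": 0.3,"roll": 0},
  {"grip": 0.25,"tx": 0,"ty": 0,"tz": 0.38,"roll": 0},
  {"grip": 0.25,"tx": 0,"ty": 0,"tz": 0.4,"roll": 0},
  {"grip": 0.25,"tx": 0,"ty": 0,"tz": 0.4,"roll": 0},
])

```text
time: 21.6
position: [0.4063, -0.3126, -0.0126]
orientation: [-180.0, -0.1, 125.9]
wrist_force: [-0.3, -0.0, 0.5]
gripper_width: 0.0641
```

```bash
python3 - <<'E'
from h import *
snap("side",17)
s=bot.read_state();print(s['position'],s['orientation'],s['time'],s["gripper_width"],s["wrist_force"])
crop("side",17,230,140,330,260,5,"m4")
E
```

```text
[ 0.40661471 -0.31292196 -0.01201379] [-1.79975577e+02 -5.11381413e-02  1.25850115e+02] 21.65 0.06403593790805136 [ 0.27830335 -0.07830961 -0.22063909]
```

View pics/m4.png

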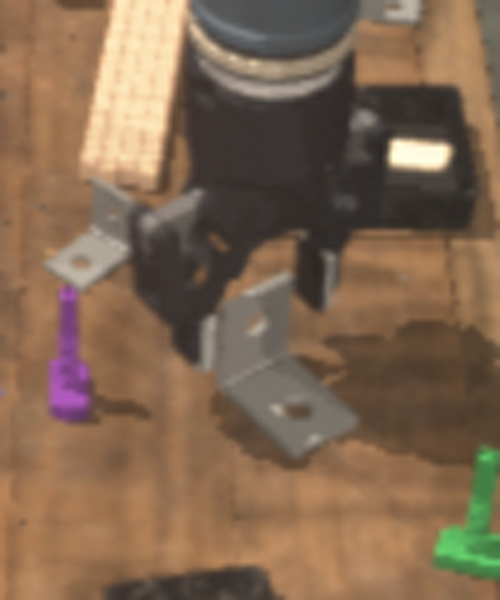

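```bash
python3 - <<'E'
from h import *
d=load("side",17)[1];W=cloud("side",d)
ex=np.array([np.cos(np.deg2rad(125.8)),np.sin(np.deg2rad(125.8))]);ey=np.array([-ex[1],ex[0]]);P=np.array([.4066,-.3129])
for name,(c,r) in dict(lf=(205,335),lf2=(210,345),lf3=(200,350),rf=(330,275),rf2=(328,290),rf3=(318,295),leg1=(235,330),leg2=(265,345),leg3=(280,310),leg4=(232,350),foot=(300,400)).items():
    w=W[140+r//5,230+c//5]; q=w[:2]-P; print(name,w.round(4),"bx",round(q@ex*1000,1),"by",round(q@ey*1000,1))
# leg plane fit
m=np.zeros(d.shape,bool)
x,y,z=W[...,0],W[...,1],W[...,2]
m=(z>.012)&(z<.05)&(x>.385)&(x<.43)&(y>-.335)&(y<-.28)
k,l,st,_=cv2.connectedComponentsWithStats(m.astype(np.uint8))
w=W[m][:,:2]-P
print(m.sum(),np.percentile(w@ex*1000,[5,25,50,75,95]).round(1),np.percentile(w@ey*1000,[2,50,98]).round(1))
E
```

```text
lf [ 0.4307 -0.2811  0.0546] bx 11.7 by -38.2
lf2 [ 0.4279 -0.2855  0.0438] bx 9.7 by -33.3
lf3 [ 0.4328 -0.2811  0.0447] bx 10.4 by -39.8
rf [ 0.3692 -0.3262  0.0515] bx 11.1 by 38.1
rf2 [ 0.3711 -0.3257  0.0422] bx 10.4 by 36.3
rf3 [ 0.3757 -0.3257  0.0388] bx 7.7 by 32.5
leg1 [ 0.4149 -0.3082  0.0318] bx -1.1 by -9.5
leg2 [ 0.3995 -0.3139  0.0163] bx 3.4 by 6.4
leg3 [ 0.3928 -0.3197  0.0343] bx 2.5 by 15.2
leg4 [ 0.4173 -0.3018  0.0246] bx 2.8 by -15.1
foot [ 0.3829 -0.2904  0.0021] bx 32.1 by 6.1
169 [-1.1  1.6  2.6  3.6  7.1] [-34.3  -4.5  18.3]
```

Request:
play_rows([
  {"grip": 0.4,"tx": 0,"ty": 0,"tz": 0,"roll": 0},
  {"grip": 0.5,"tx": 0,"ty": 0,"tz": 0,"roll": 0},
  {"grip": 0.6,"tx": 0,"ty": 0,"tz": 0,"roll": 0},
  {"grip": 0.7,"tx": 0,"ty": 0,"tz": 0,"roll": 0},
  {"grip": 0.8,"tx": 0,"ty": 0,"tz": 0,"roll": 0},
  {"grip": 0.8,"tx": 0,"ty": 0,"tz": 0,"roll": 0},
], squeeze=60)

```text
time: 22.15
position: [0.4074, -0.3132, -0.0109]
orientation: [180.0, 0.1, 125.9]
wrist_force: [-0.2, 1.1, 5.3]
gripper_width: 0.0386
```

Request:
play_rows([
  {"grip": 0.8,"tx": 0,"ty": 0,"tz": -0.1,"roll": 0},
  {"grip": 0.8,"tx": 0,"ty": 0,"tz": -0.3,"roll": 0},
  {"grip": 0.8,"tx": 0,"ty": 0,"tz": -0.6,"roll": 0},
  {"grip": 0.8,"tx": 0,"ty": 0,"tz": -0.9,"roll": 0},
  {"grip": 0.8,"tx": 0,"ty": 0,"tz": -1,"roll": 0},
  {"grip": 0.8,"tx": 0,"ty": 0,"tz": -1,"roll": 0},
])

```text
time: 22.65
position: [0.4085, -0.314, 0.091]
orientation: [179.8, 0.3, 125.9]
wrist_force: [0.1, -0.7, -2.0]
gripper_width: 0.0383
```

```bash
python3 - <<'E'
from h import *
snap("side",18)
s=bot.read_state();print(s['position'],s['orientation'],s['time'],s["gripper_width"],s["wrist_force"])
crop("side",18,220,110,330,260,5,"m5")
E
```

```text
[ 0.4074485  -0.31287535  0.08917964] [1.79922843e+02 8.88125843e-02 1.25895451e+02] 22.7 0.03794053391102497 [-0.45940729  1.0543231  -2.63796545]
```

View pics/m5.png

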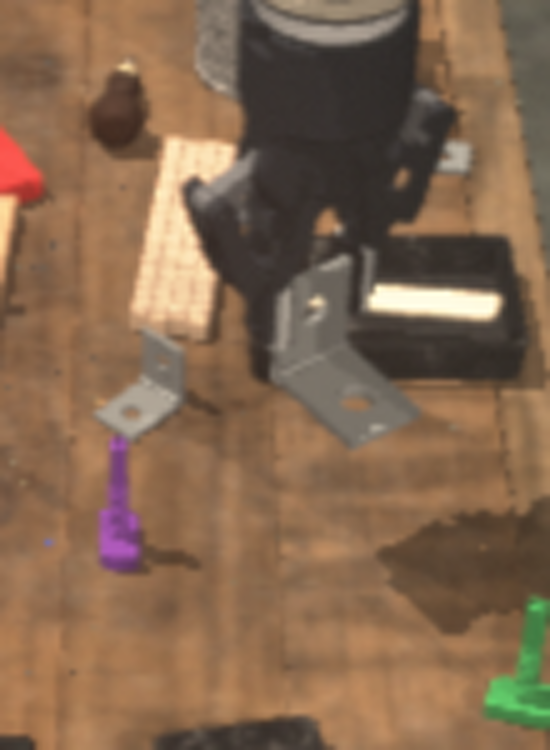

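Request:
play_rows([
  {"grip": 0.8,"tx": -0.08,"ty": 0.09,"tz": -0.1,"roll": 0.06},
  {"grip": 0.8,"tx": -0.2,"ty": 0.2,"tz": -0.2,"roll": 0.14},
  {"grip": 0.8,"tx": -0.32,"ty": 0.34,"tz": -0.2,"roll": 0.22},
  {"grip": 0.8,"tx": -0.44,"ty": 0.47,"tz": -0.2,"roll": 0.3},
  {"grip": 0.8,"tx": -0.56,"ty": 0.6,"tz": -0.2,"roll": 0.38},
  {"grip": 0.8,"tx": -0.67,"ty": 0.72,"tz": -0.2,"roll": 0.44},
  {"grip": 0.8,"tx": -0.758,"ty": 0.809,"tz": -0.2,"roll": 0.467},
])

```text
time: 23.28
position: [0.5172, -0.3256, 0.1057]
orientation: [-179.8, -0.1, 85.6]
wrist_force: [-0.3, 0.6, -1.6]
gripper_width: 0.0388
```

Request:
play_rows([
  {"grip": 0.8,"tx": -0.02,"ty": 0.15,"tz": 0,"roll": 0},
  {"grip": 0.8,"tx": -0.04,"ty": 0.35,"tz": 0,"roll": 0},
  {"grip": 0.8,"tx": -0.05,"ty": 0.55,"tz": 0,"roll": 0},
  {"grip": 0.8,"tx": -0.06,"ty": 0.75,"tz": 0,"roll": 0},
  {"grip": 0.8,"tx": -0.06,"ty": 0.9,"tz": 0,"roll": 0},
  {"grip": 0.8,"tx": -0.06,"ty": 1,"tz": 0,"roll": 0},
  {"grip": 0.8,"tx": -0.06,"ty": 1,"tz": 0,"roll": 0},
  {"grip": 0.8,"tx": -0.06,"ty": 1,"tz": 0,"roll": 0},
])

```text
time: 23.95
position: [0.615, -0.3399, 0.1065]
orientation: [-179.8, -0.1, 85.7]
wrist_force: [-0.1, -0.2, -1.8]
gripper_width: 0.0386
```

```bash
python3 - <<'E'
from h import *
snap("side",19);snap("top",19)
s=bot.read_state();print(s['position'],s['orientation'],s['time'],s["gripper_width"],s["wrist_force"])
crop("side",19,150,130,250,240,5.5,"m6");crop("top",19,200,80,300,150,7,"m7")
E
```

```text
[ 0.6144272  -0.34058903  0.10760823] [-1.79868346e+02 -3.31741106e-02  8.56520504e+01] 24.05 0.0384439525990738 [ 0.44062242 -0.53735873 -2.06150372]
```

View pics/m6.png

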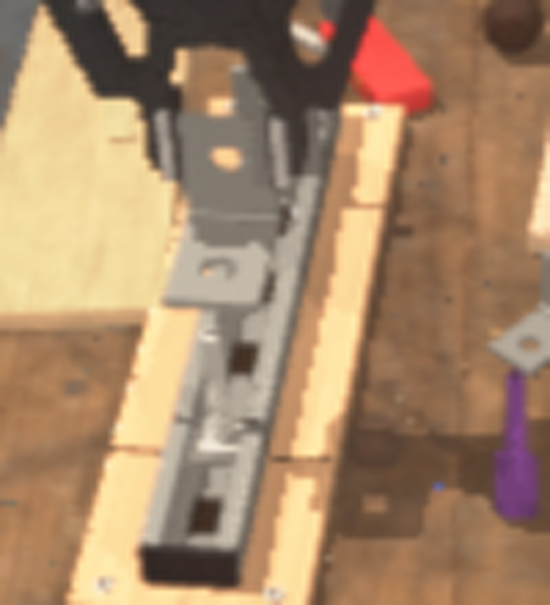

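View pics/m7.png

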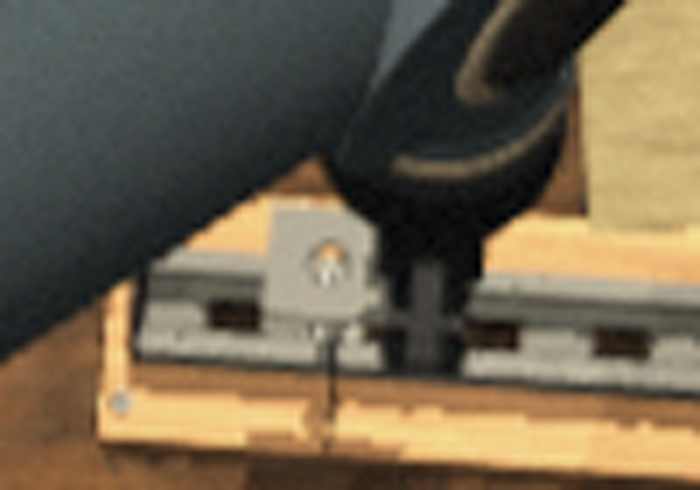

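```bash
python3 - <<'E'
from h import *
crop("top",19,234,104,260,132,20,"n1");crop("side",19,175,165,205,195,18,"n2")
E
```

```text
(no output)
```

View pics/n1.png

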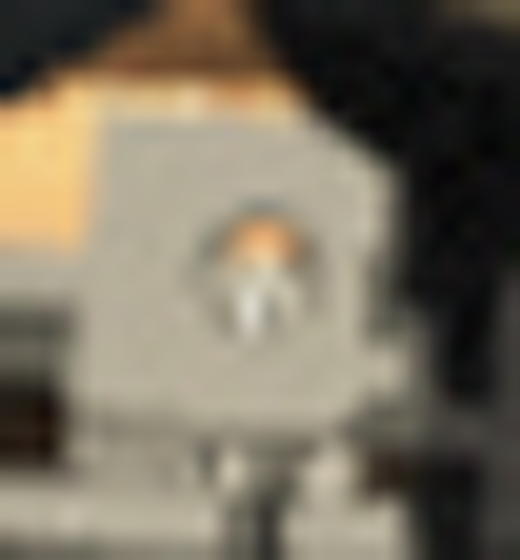

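View pics/n2.png

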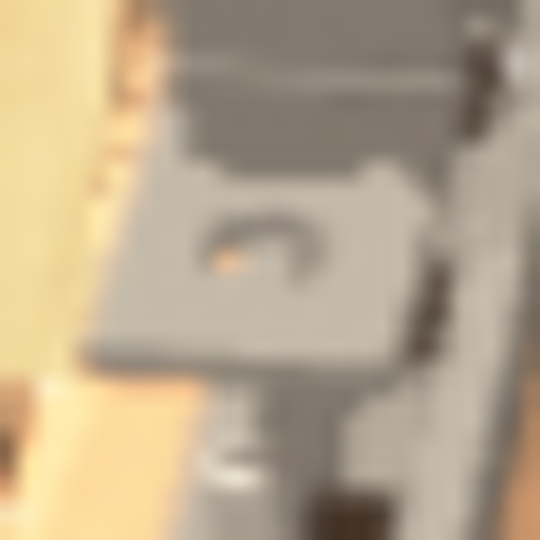

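```bash
python3 - <<'E'
from h import *
crop("top",15,236,108,256,128,28,"n3");crop("side",15,178,180,198,200,28,"n4")
def ray(n,uv,z):
    c=bot.calibration(n);K=np.array(c["camera_matrix"]);T=np.array(c["world_to_cam"])
    R=T[:3,:3];C=-R.T@T[:3,3]; d=R.T@np.array([(uv[0]-K[0,2])/K[0,0],-(uv[1]-K[1,2])/K[1,1],-1]); return C+d*(z-C[2])/d[2]
print("hole top",ray("top",(246.4,117.1),.122),"side",ray("side",(189.2,179.1),.122), "stud thru hole top",ray("top",(246.4,118.5),.0845))
print(proj("top",[.625,-.302,.0845]),proj("side",[.625,-.302,.0845]))
E
```

```text
hole top [ 0.61840197 -0.30120746  0.122     ] side [ 0.61793835 -0.30128044  0.122     ] stud thru hole top [ 0.62609012 -0.30012696  0.0845    ]
[247.13633892 118.9186492 ] [187.53125399 191.12364762]
```

View pics/n3.png

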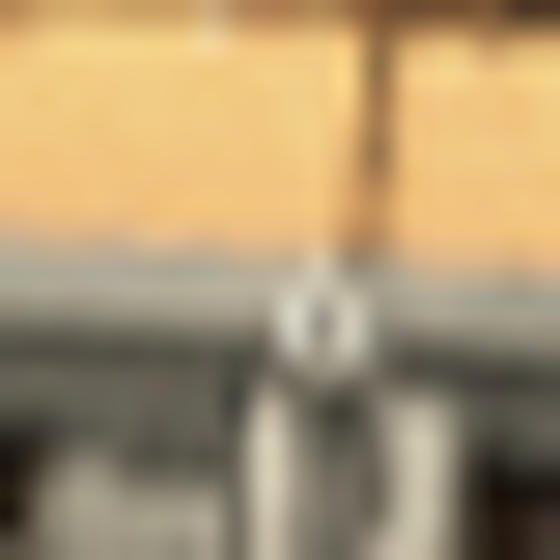

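View pics/n4.png

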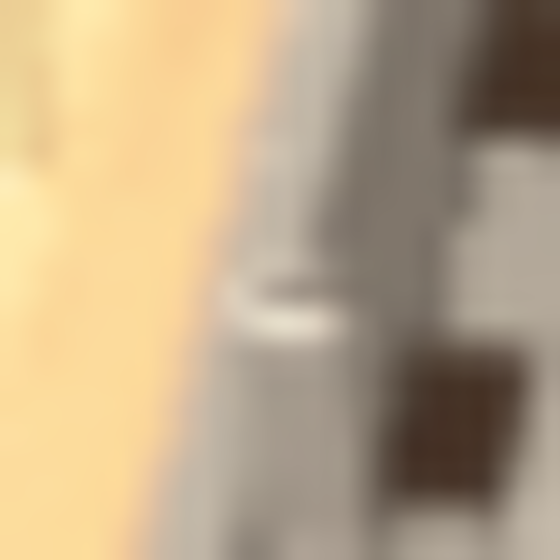

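Request:
play_rows([
  {"grip": 0.8,"tx": -0.002,"ty": 0.03,"tz": 0.05,"roll": 0},
  {"grip": 0.8,"tx": -0.002,"ty": 0.069,"tz": 0.12,"roll": 0},
  {"grip": 0.8,"tx": -0.002,"ty": 0.069,"tz": 0.2,"roll": 0},
  {"grip": 0.8,"tx": -0.002,"ty": 0.069,"tz": 0.25,"roll": 0},
  {"grip": 0.8,"tx": -0.002,"ty": 0.069,"tz": 0.25,"roll": 0},
  {"grip": 0.8,"tx": -0.002,"ty": 0.069,"tz": 0.25,"roll": 0},
])

```text
time: 24.55
position: [0.6226, -0.3409, 0.0827]
orientation: [-179.9, -0.0, 85.7]
wrist_force: [0.1, -0.4, -1.4]
gripper_width: 0.0389
```

```bash
python3 - <<'E'
from h import *
snap("side",20);snap("top",20)
s=bot.read_state();print(s['position'],s['orientation'],s['time'],s["gripper_width"],s["wrist_force"])
crop("top",20,234,104,260,132,20,"n5");crop("side",20,172,172,202,202,18,"n6")
E
```

```text
[ 0.6230825  -0.34134391  0.08363679] [1.79989464e+02 1.33083132e-02 8.57241327e+01] 24.65 0.03867313376915863 [ 1.55425566 -0.38698425 -1.21357254]
```

View pics/n5.png

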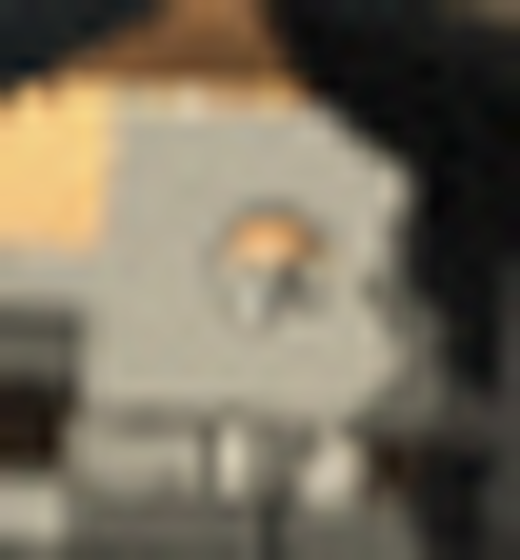

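View pics/n6.png

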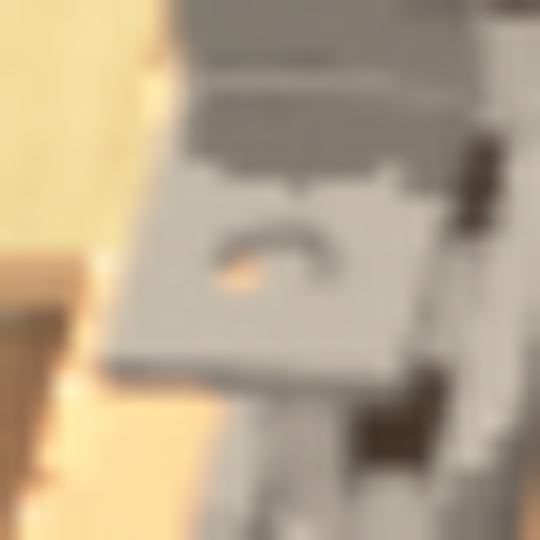

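```bash
cat >> h.py <<'E'
def ray(n,uv,z):
    c=bot.calibration(n);K=np.array(c["camera_matrix"]);T=np.array(c["world_to_cam"])
    R=T[:3,:3];C=-R.T@T[:3,3]; d=R.T@np.array([(uv[0]-K[0,2])/K[0,0],-(uv[1]-K[1,2])/K[1,1],-1]); return C+d*(z-C[2])/d[2]
E
python3 - <<'E'
from h import *
z=.0836+.0112+.004
print("hole",ray("top",(246.75,116.9),z),ray("side",(186.9,186.5),z))
print("stud",ray("top",(246.93,118.86),.0845),ray("side",(187.7,190.2),.0845))
for n,P in(("top",[246.75,116.9]),):
    pass
# depth of foot in top/side: z check
W=cloud("top",load("top",20)[1]); print(np.median(W[111:124,240:245,2]),W[121:124,245:250,2].mean())
W=cloud("side",load("side",20)[1]); print(np.median(W[188:192,180:192,2]))
# foot pixels centroid
for n in("top","side"):
    W=cloud(n,load(n,20)[1]);zz=W[...,2];m=(zz>.092)&(zz<.105)&(abs(W[...,0]-.625)<.026)&(W[...,1]>-.335)&(W[...,1]<-.27)
    r=cv2.minAreaRect((W[m][:,:2]*1000).astype(np.float32)); print(n,m.sum(),r)
E
```

```text
hole [ 0.62593515 -0.3013994   0.0988    ] [ 0.62523614 -0.30206516  0.0988    ]
stud [ 0.6251524  -0.30147598  0.0845    ] [ 0.62492986 -0.30520428  0.0845    ]
0.09814167445568855 0.09871531391510308
0.09936521482181448
top 233 ((624.3460693359375, -303.0181884765625), (45.829586029052734, 41.405067443847656), 85.18820190429688)
side 293 ((625.8382568359375, -308.204345703125), (55.50902557373047, 41.127769470214844), 85.70423126220703)
```

Request:
play_rows([
  {"grip": 0.8,"tx": -0.008,"ty": -0.006,"tz": 0.03,"roll": 0},
  {"grip": 0.8,"tx": -0.008,"ty": -0.006,"tz": 0.07,"roll": 0},
  {"grip": 0.8,"tx": -0.008,"ty": -0.006,"tz": 0.1,"roll": 0},
  {"grip": 0.8,"tx": -0.008,"ty": -0.006,"tz": 0.13,"roll": 0},
  {"grip": 0.8,"tx": -0.008,"ty": -0.006,"tz": 0.15,"roll": 0},
  {"grip": 0.8,"tx": -0.008,"ty": -0.006,"tz": 0.17,"roll": 0},
  {"grip": 0.8,"tx": -0.008,"ty": -0.006,"tz": 0.17,"roll": 0},
])

```text
time: 25.23
position: [0.6221, -0.3417, 0.0659]
orientation: [-180.0, -0.0, 85.7]
wrist_force: [0.2, -0.7, -2.3]
gripper_width: 0.0387
```

```bash
python3 - <<'E'
from h import *
s=bot.read_state();print(s['position'],s['orientation'],s['time'],s["gripper_width"],s["wrist_force"],s["ft_torque"])
snap("side",21);snap("top",21)
crop("top",21,234,104,260,132,20,"n7");crop("side",21,172,172,202,202,18,"n8")
E
```

```text
[ 0.62214807 -0.34168091  0.06585387] [-1.79953524e+02 -2.31890857e-02  8.57292488e+01] 25.2333 0.03868738172246143 [ 0.18081989 -0.73669278 -2.34811169] [-0.01548841  0.07756429  0.01980656]
```

View pics/n7.png

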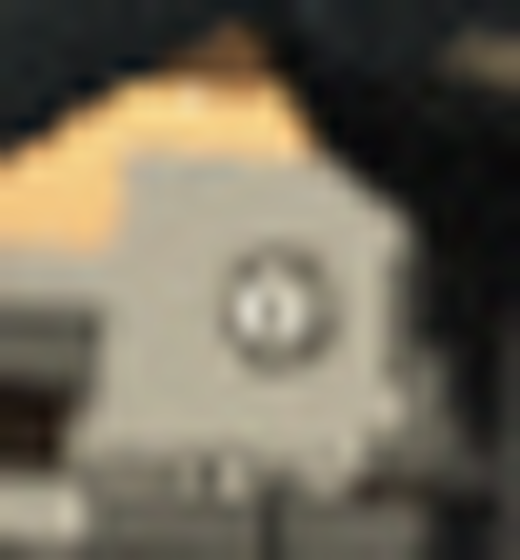

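View pics/n8.png

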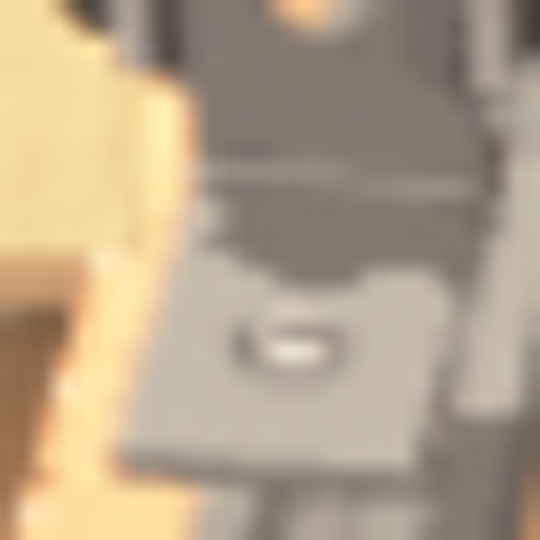

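Request:
play_rows([
  {"grip": 0.8,"tx": 0.008,"ty": 0,"tz": 0.05,"roll": 0},
  {"grip": 0.8,"tx": 0.008,"ty": 0,"tz": 0.12,"roll": 0},
  {"grip": 0.8,"tx": 0.008,"ty": 0,"tz": 0.19,"roll": 0},
  {"grip": 0.8,"tx": 0.008,"ty": 0,"tz": 0.26,"roll": 0},
  {"grip": 0.8,"tx": 0.008,"ty": 0,"tz": 0.33,"roll": 0},
  {"grip": 0.8,"tx": 0.008,"ty": 0,"tz": 0.38,"roll": 0},
  {"grip": 0.8,"tx": 0.008,"ty": 0,"tz": 0.41,"roll": 0},
  {"grip": 0.8,"tx": 0.008,"ty": 0,"tz": 0.41,"roll": 0},
])

```text
time: 26.0
position: [0.6219, -0.3408, 0.0243]
orientation: [-179.9, -0.0, 85.7]
wrist_force: [-0.6, -0.2, -1.1]
gripper_width: 0.0387
```

```bash
python3 - <<'E'
from h import *
s=bot.read_state();print(s['position'],s['orientation'],s['time'],s["gripper_width"],s["wrist_force"],s["ft_torque"])
snap("side",22);snap("top",22)
crop("top",22,225,98,265,138,10,"n9");crop("side",22,160,160,220,220,9,"n10")
E
```

```text
[ 0.62193715 -0.34077661  0.02432352] [-1.79909589e+02 -3.61083395e-02  8.57290634e+01] 26.0 0.03868170862585899 [-0.62268621 -0.20240329 -1.10288602] [0.02234703 0.03061577 0.02410508]
```

View pics/n9.png

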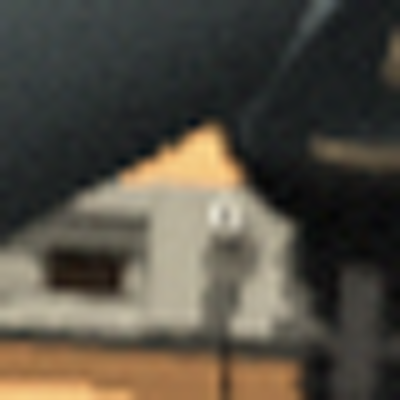

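View pics/n10.png

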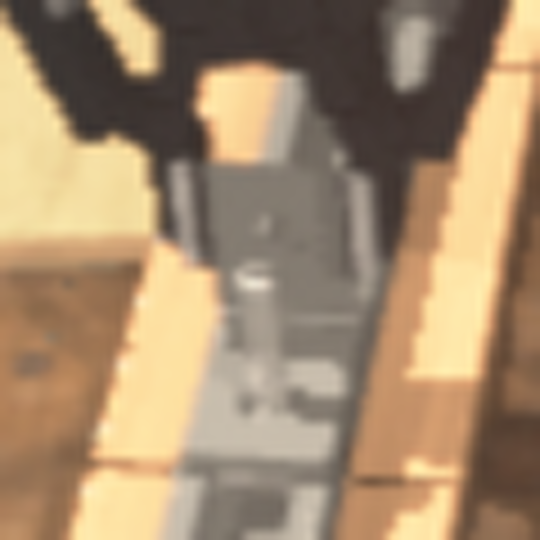

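Request:
play_rows([
  {"grip": 0.8,"tx": 0,"ty": 0,"tz": 0.01,"roll": 0},
  {"grip": 0.8,"tx": 0,"ty": 0,"tz": 0.018,"roll": 0},
  {"grip": 0.8,"tx": 0,"ty": 0,"tz": 0.025,"roll": 0},
  {"grip": 0.8,"tx": 0,"ty": 0,"tz": 0.03,"roll": 0},
  {"grip": 0.8,"tx": 0,"ty": 0,"tz": 0.03,"roll": 0},
])

```text
time: 26.52
position: [0.6225, -0.341, 0.0225]
orientation: [180.0, -0.0, 85.7]
wrist_force: [-0.5, 0.4, -1.5]
gripper_width: 0.0387
```

```bash
python3 - <<'E'
from h import *
s=bot.read_state();print(s['position'],s['orientation'],s['time'],s["gripper_width"],s["wrist_force"],s["ft_torque"])
E
```

```text
[ 0.62249396 -0.34099273  0.02246079] [ 1.79998225e+02 -8.34134915e-03  8.57343627e+01] 26.5167 0.03868481389211173 [-0.49640878  0.44016765 -1.51619887] [-0.0541494   0.02935732 -0.02182797]
```

Request:
play_rows([
  {"grip": 0.8,"tx": 0,"ty": 0,"tz": 0.006,"roll": 0},
  {"grip": 0.8,"tx": 0,"ty": 0,"tz": 0.01,"roll": 0},
  {"grip": 0.8,"tx": 0,"ty": 0,"tz": 0.01,"roll": 0},
  {"grip": 0.8,"tx": 0,"ty": 0,"tz": 0.01,"roll": 0},
])

```text
time: 26.85
position: [0.6226, -0.3412, 0.0222]
orientation: [180.0, -0.0, 85.7]
wrist_force: [-1.4, 2.1, 3.8]
gripper_width: 0.0383
```

```bash
python3 - <<'E'
from h import *
s=bot.read_state();print(s['position'],s["wrist_force"],s["ft_torque"])
W=cloud("side",(snap("side",23),load("side",23)[1])[1]); print(np.median(W[205:208,184:194,2]))
crop("side",23,160,160,220,220,9,"n11")
E
```

```text
[ 0.62257124 -0.34120706  0.02215257] [-1.38091332  2.06811362  3.79286439] [0.27156263 0.46534663 0.0484976 ]
0.03859403027246888
```

View pics/n11.png

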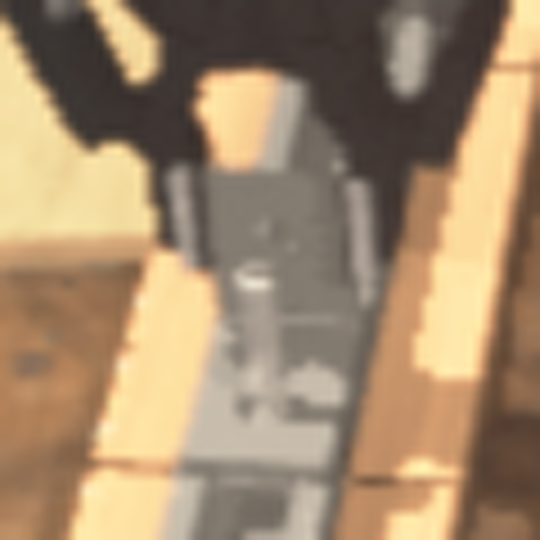

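Request:
play_rows([
  {"grip": 0.5,"tx": 0,"ty": 0,"tz": 0,"roll": 0},
  {"grip": 0.4,"tx": 0,"ty": 0,"tz": 0,"roll": 0},
  {"grip": 0.3,"tx": 0,"ty": 0,"tz": 0,"roll": 0},
  {"grip": 0.25,"tx": 0,"ty": 0,"tz": 0,"roll": 0},
  {"grip": 0.25,"tx": 0,"ty": 0,"tz": 0,"roll": 0},
  {"grip": 0.25,"tx": 0,"ty": 0,"tz": -0.2,"roll": 0},
  {"grip": 0.25,"tx": 0,"ty": 0,"tz": -0.5,"roll": 0},
  {"grip": 0.25,"tx": 0,"ty": 0,"tz": -0.8,"roll": 0},
  {"grip": 0.25,"tx": 0,"ty": 0,"tz": -1,"roll": 0},
])

```text
time: 27.65
position: [0.6233, -0.342, 0.1243]
orientation: [179.8, 0.1, 85.7]
wrist_force: [0.2, 0.5, 0.4]
gripper_width: 0.0641
```

Request:
play_rows([
  {"grip": 0.25,"tx": 0,"ty": -0.3,"tz": 0,"roll": 0},
  {"grip": 0.25,"tx": 0,"ty": -0.6,"tz": 0,"roll": 0},
  {"grip": 0.25,"tx": 0,"ty": -0.9,"tz": 0,"roll": 0},
  {"grip": 0.25,"tx": -0.3,"ty": -1,"tz": 0,"roll": 0},
  {"grip": 0.25,"tx": -0.6,"ty": -1,"tz": 0,"roll": 0},
  {"grip": 0.25,"tx": -0.9,"ty": -1,"tz": 0,"roll": 0},
])

```text
time: 28.15
position: [0.5154, -0.4238, 0.1219]
orientation: [180.0, -0.0, 85.7]
wrist_force: [0.5, 0.3, 0.2]
gripper_width: 0.0642
```

```bash
python3 - <<'E'
from h import *
s=bot.read_state();print(s['position'],s["wrist_force"],s["time"])
snap("side",24);snap("top",24)
crop("side",24,150,150,350,300,4,"q1");crop("top",24,205,95,325,165,6.5,"q2")
for n in("top","side"):
    W=cloud(n,load(n,24)[1]);x,y,z=W[...,0],W[...,1],W[...,2]
    for nm,lo,hi in(("foot",.0365,.042),("leg",.05,.092)):
        m=(z>lo)&(z<hi)&(abs(x-.625)<.028)&(y>-.36)&(y<-.26)
        k,l,st,_=cv2.connectedComponentsWithStats(m.astype(np.uint8))
        for i in range(1,k):
            if st[i,4]>8: w=W[l==i];print(n,nm,st[i,4],cv2.minAreaRect((w[:,:2]*1000).astype(np.float32)),w.mean(0).round(4),w[:,2].max().round(4))
E
```

```text
[ 0.51538685 -0.42382697  0.12190922] [0.49817571 0.28990627 0.24538017] 28.15
top foot 32 ((634.5247802734375, -289.7601623535156), (19.81364631652832, 15.928465843200684), 0.20854710042476654) [ 0.635  -0.2879  0.0382] 0.0413
top foot 15 ((638.9784545898438, -313.11138916015625), (21.44122886657715, 7.705626010894775), 82.53289031982422) [ 0.6403 -0.3113  0.0378] 0.0403
top leg 12 ((623.4882202148438, -301.54412841796875), (8.860088348388672, 5.297759532928467), 0.667884349822998) [ 0.6233 -0.3016  0.083 ] 0.0855
side foot 225 ((625.5621337890625, -310.7463073730469), (60.5861701965332, 40.544288635253906), 84.93555450439453) [ 0.625  -0.3086  0.0389] 0.042
side leg 256 ((617.4304809570312, -325.9084167480469), (38.38672637939453, 51.40384292602539), 19.4339656829834) [ 0.6228 -0.3306  0.0721] 0.0913
```

View pics/q1.png

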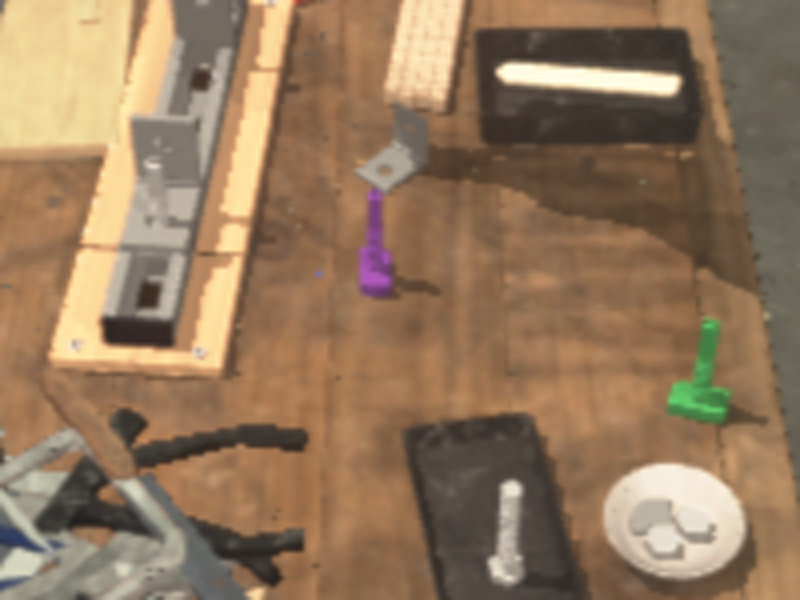

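View pics/q2.png

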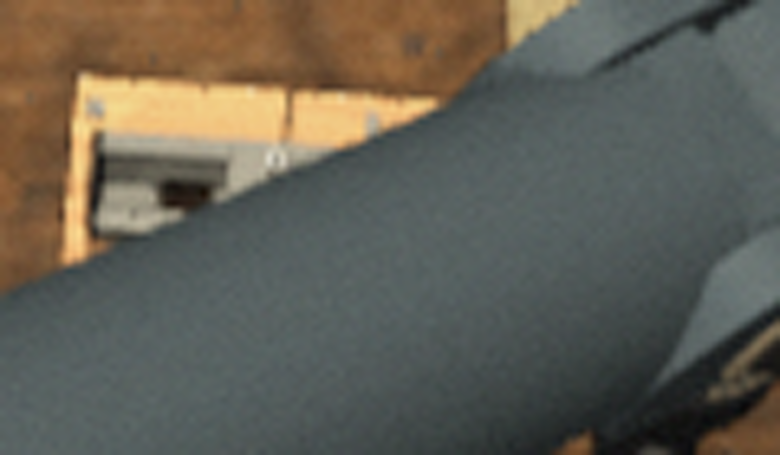

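Request:
play_rows([
  {"grip": 0.25,"tx": 0.3,"ty": -0.3,"tz": 0,"roll": 0},
  {"grip": 0.25,"tx": 0.6,"ty": -0.6,"tz": 0,"roll": 0},
  {"grip": 0.25,"tx": 0.9,"ty": -0.9,"tz": 0,"roll": 0},
  {"grip": 0.25,"tx": 0.9,"ty": -0.9,"tz": 0,"roll": 0},
])

```text
time: 28.58
position: [0.4259, -0.3192, 0.1188]
orientation: [-179.5, -0.6, 85.8]
wrist_force: [0.8, 0.1, -0.5]
gripper_width: 0.064
```

```bash
python3 - <<'E'
from h import *
snap("side",25);snap("top",25)
O=(.6255,-.3023)
rows=[]
for n in("top","side"):
    r=[]
    for z in(.033,.038,.0845):
        w=warp(n,load(n,25)[0],O,85.8,z,.05,.045,5000); w[:,249:251]=(255,0,0); w[224:226,:]=(255,0,0); r.append(w)
    rows.append(np.hstack(r))
o=np.vstack(rows); cv2.imwrite("pics/z1.png",cv2.resize(o[:,:,::-1],(800,480)))
for n in("top","side"):
    W=cloud(n,load(n,25)[1]);x,y,z=W[...,0],W[...,1],W[...,2]
    m=(z>.0365)&(z<.042)&(abs(x-.625)<.028)&(y>-.36)&(y<-.26);w=W[m];print(n,m.sum(),cv2.minAreaRect((w[:,:2]*1000).astype(np.float32)),np.std(w[:,2]))
    m=(z>.045)&(z<.092)&(abs(x-.625)<.028)&(y>-.36)&(y<-.325);w=W[m];print(n,m.sum(),cv2.minAreaRect((w[:,:2]*1000).astype(np.float32)))
crop("top",25,140,90,360,255,3.6,"z2")
E
```

```text
top 203 ((624.2431030273438, -300.79534912109375), (67.17533874511719, 40.5392951965332), 86.98881530761719) 0.0012682247179798738
top 40 ((620.8592529296875, -337.46649169921875), (4.623641490936279, 38.706512451171875), 84.17742919921875)
side 233 ((625.331298828125, -313.58416748046875), (94.72465515136719, 40.562110900878906), 84.63680267333984) 0.0013544687584786123
side 222 ((623.2621459960938, -338.6752014160156), (12.27841567993164, 40.56413650512695), 79.49776458740234)
```

View pics/z1.png

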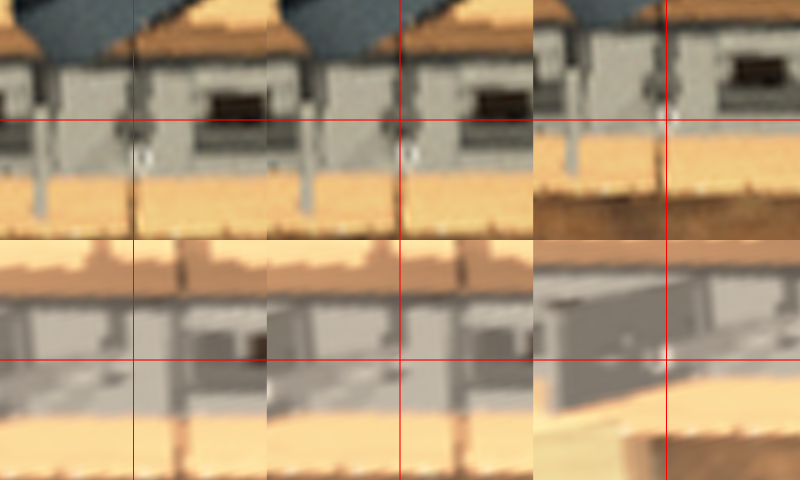

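View pics/z2.png

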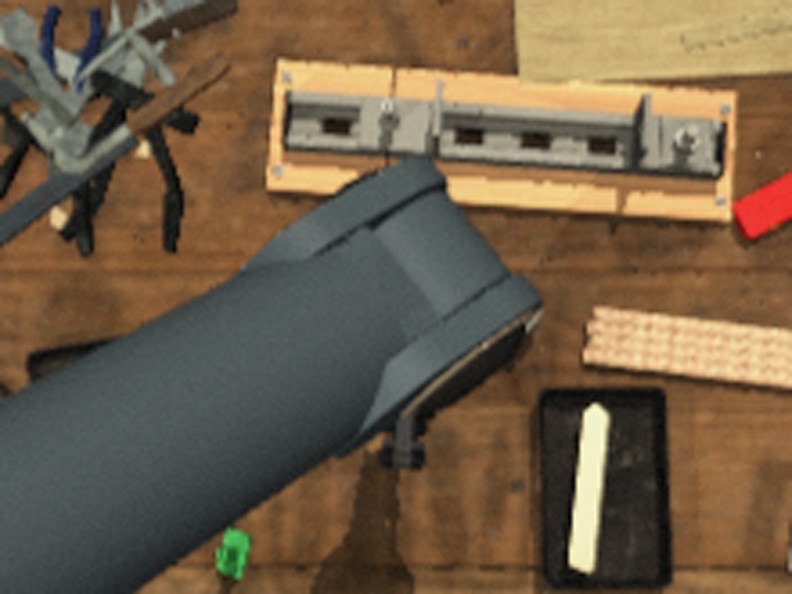

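Request:
play_rows([
  {"grip": 0.25,"tx": 0,"ty": 0,"tz": 0,"roll": 0},
  {"grip": 0.25,"tx": 0,"ty": 0,"tz": 0,"roll": 0},
  {"grip": 0.25,"tx": 0,"ty": 0,"tz": 0,"roll": 0},
])

```text
time: 28.93
position: [0.4341, -0.3281, 0.1218]
orientation: [180.0, 0.1, 85.7]
wrist_force: [-0.7, 0.3, 0.8]
gripper_width: 0.0641
```

```bash
python3 -c "
from workcell import bot
print(bot.finish_job())"
```

```text
the job is handed in; nothing more can be done
None
```

The job is done and handed in at about 29 s. I lowered the hammer-head bolt into the slot and turned it 90° clockwise. After that I re-gripped it and slid it about 2.5 mm back onto the scribed line. I then lowered the largest bracket over the stud, upright leg towards the fixed stop, and let go.

**Last checks:**
- **Bracket:** its foot lies flat, with its top about 38–39 mm above the bench as expected. It is square to the rail within about 1°, a reading no finer than the camera.
- **Bolt:** the stud stands upright in the hole, about 0.5–1 mm from the line.
- **Leave-alone parts:** the hex bolt is still standing in the tray, and the green and purple look-alikes were not touched.
- **Forces:** every wrist force I read was under 6 N.

**Disagreements:**
- **Finger height:** the fingers appeared about 36 mm higher in the pictures than the reported TCP. I set heights by the pictures and by contact instead.
- **Positions along the rail:** the two cameras and the robot differed by 2–3 mm. I aligned the bolt to the line, and the hole to the stud, within the same pictures.
- **Head under the lips:** I did not see this directly at the end. It rests on the turn angle, the height and the pictures taken before the bracket covered it.

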